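Fetch the sharpening stone from behind the canisters

ROBOT

A 6-joint arm with a two-finger parallel gripper is mounted at the origin on the work surface. World frame = base frame: x ahead of the robot, y to its left, z up, the work surface at z = 0. Lengths are in mm, angles in rad, forces in N, time in s.
With the tool pointing down it reaches from about 250 to 725 mm from the base axis. Payload 4 kg.
Tool frame: the origin (TCP) lies on the centre line of the jaws, within the pads' length; the fingertips stand arm.tips_ahead ahead of it and the grasp point (between the pads) is the TCP (arm.tips_ahead is the distance from the TCP to the fingertips, in mm); z points along the fingers, x is the direction in which the jaws open and shut, and the axes are right-handed (so a half turn about z gives the same grasp; the last joint's range is limited). The gripper opens to 85 mm and grips with 20 to 120 N. Pads are 22 mm wide; open, the fingers measure 114 mm over their backs; the gripper's body (76 mm by 85 mm) begins 54 mm behind the grasp point. The pads swing forward as they close: fully open they stand 13 mm farther back than shut.
Start: joints at [-1.208, 0.241, 0.005, 1.335, 0, 1.571], TCP at [177.445, -467.454, 220.706] pointing down, gripper open.
Joint ranges: [-2.72, 2.72], [-1.05, 1.87], [-1.09, 1.28], [-1.99, 2.15], [-1.42, 1.44], [-3.14, 3.14]. Speed limits (rad/s): [2.79, 2.79, 3.14, 3.14, 3.14, 3.14].

INTERFACE

Orientations are given as a 3x3 rotation matrix whose columns are the frame's x, y, z axes.
In Python, from rig import arm gives the robot as it stands.
- The arm moves only by the shell command python3 -m inch 'ROWS' [FORCE]. ROWS is text: rows parted by semicolons, each of 7 numbers parted by spaces: the shift along the tool's x, y, z in m, then the turn, a rotation vector about the tool's x, y, z in degrees, then the finger opening in m, from 0 to 0.0854. In form: dx dy dz ax ay az grip; .... A call has 1 to 5 rows; each row shifts and turns the pose as measured when the row begins, along the tool's axes as they then stand; what a row does not reach is not made up. A row lasts 1/10 s, in which the tool goes at most 50 mm and 8.59 degrees, less where a joint would pass 70% of its speed; a pose out of reach is approached as far as the arm can. A call is refused whole if a number of a shift passes 0.05 or a number of a turn 8.59, either way. A call with a gripper value outside its range is refused whole. The fingers move at their own pace and stop on an object; FORCE is the grip in N (left out, the last holds). Time passes only in rows, so rows that do not move let the fingers close. It gives the time, the measured TCP pose, the force and the opening at its end, in the units of the state.
- arm.get_state(): the state, without advancing time (a new reading comes with each control period).
- arm.snapshot(name): name is "scene" or "top"; returns a dict with "image" (400x640x3 uint8, blue, green, red), "z_map" (400x640 float32, mm along the optical axis (not along the pixel's ray), 0 where there is no reading), "vfov" (degrees; the focal length in pixels is half the picture's height over the tangent of half this angle, whatever the lens; pixels are square), "cx", "cy" (the principal point, pixels), "pose" (4x4, takes a point from camera to world coordinates). Camera axes: x right, y down, z forward; pixel columns grow to the right and rows downward; lengths in mm; the calibration is good to about 2 mm. A picture is of the moment at which its call begins.
- arm.close_job(): hands the job in, once; it reports no verdict.
The state is a dict: "clock": time; "joints": joint angles; "qvel": joint speeds; "effort": joint torques, N m; "tool_pos": TCP position; "tool_rot": TCP orientation; "force": force on the tool from outside, world axes, zero at the start; "torque": the same for the moment, N m; "finger_gap": opening from 0.0 (shut) to 1.0 (fully open).
Only numpy, scipy, OpenCV 4.12 (cv2) and the standard library are available. Lean on these libraries where they do the work, as an engineer would, in place of code of your own. Each camera call takes 0.05 s, during which the arm holds its last target.

TASK

The sharpening stone lies on the wooden tray behind the pepper mill, the glass jar and the square tin. Stand those three upright on the chopping board first, then lay the stone centred on the cork mat, lengthwise along it and right way up, and only after that put the mill, the jar and the tin back upright, each on the very spot on the tray where it stood at the start. Tip nothing over, and leave the egg cup, the mug and the bowl where they are.

Things in the scene. Friction and masses are not known exactly. Their poses are not given: they have to be found in the camera images.
- mill: Dark wooden pepper mill, loose, upright, 128 mm high, 0.22 kg or so. Foot 50 mm in diameter up to 30 mm, narrowing to a 36 mm waist (52 to 70 mm up), head 44 mm in diameter (80 to 112 mm up), small knob on top. Origin: centre of its underside, z up.
- jar: Glass jar with a paper band and a plain metal lid, loose, upright, 118 mm high, 0.25 kg or so. Body 50 mm in diameter up to 90 mm, lid 45 mm in diameter above that. Origin: centre of its underside, z up.
- tin: Square steel tin with a darker lid, loose, upright, 120 mm high, 0.22 kg or so. Body 48 x 48 mm up to 100 mm, lid 50 x 50 mm above that; its sides lie along its x and y axes, at the start within 0.1 rad of the tray's. Origin: centre of its underside, z up.
- stone: Two-layer sharpening stone (grey below, white above) on a pale wooden base, loose, 52 mm wide (its x) x 150 mm long (its y) x 40 mm high; the stone itself is 48 x 140 mm, from 12 to 40 mm up. 0.55 kg or so. Origin: centre of its underside, z up. At the start it lies right behind (farther from the robot than) the row of three, about 5 to 15 mm from them, too close for a finger.
- tray: Fixed wooden tray, 180 mm (its x, away from the robot) x 260 mm (its y); floor 6 mm up, rim 14 mm high, 6 mm thick. Mill, jar and tin stand in some order in a row at x about -40 and y about -66, 0, 66 mm, each within 5 mm of the middle of a 56 mm cork spot, about 16 mm apart. The stone lies at x about 20 mm, along the tray's y. Origin: centre of underside.
- board: Fixed square pale wooden chopping board, 200 x 200 mm, 18 mm thick, on one side of the tray (left or right varies). Origin: centre of its underside; its top is 18 mm above.
- mat: Fixed rectangular cork mat, 110 mm (its x) x 200 mm (its y), 4 mm thick, on the other side of the tray. Origin: centre of its underside; its top is 4 mm above.
- eggcup: Small white egg cup, loose, 45 mm high, 32 mm across, standing on the tray beside one end of the stone; to be left alone. Origin: centre of its underside.
- mug: Blue mug with a handle, loose, 85 mm high, 76 mm across, between the robot and the tray; to be left alone. Origin: centre of its underside.
- bowl: Small white bowl, loose, 45 mm high, 90 mm across, between the robot and the tray; to be left alone. Origin: centre of its underside.

How it is judged (in metres and radians):
On the way, in this order (a step that is already met when the one before it is completed fails the run):
1. mill, jar and tin all stand upright and released on the chopping board (x of mill in the frame of board between -0.1 and 0.1 m and y of mill in the frame of board between -0.1 and 0.1 m and z of mill in the frame of board between 0.012 and 0.024 m and angle between each of mill, jar, tin's own z axis and vertical below 0.1 rad and linear speed of each of mill, jar, tin below 0.03 m/s and contact force between each of mill, jar, tin and the fingers below 0.3 N and x of jar in the frame of board between -0.1 and 0.1 m and y of jar in the frame of board between -0.1 and 0.1 m and z of jar in the frame of board between 0.012 and 0.024 m and x of tin in the frame of board between -0.1 and 0.1 m and y of tin in the frame of board between -0.1 and 0.1 m and z of tin in the frame of board between 0.012 and 0.024 m), for 0.2 s.
2. the stone lies released on the mat, centred and lengthwise, while the three still stand on the board (all of step 1 and horizontal distance between stone and mat below 0.015 m and angle between the y axis of stone and the y axis of mat, either way round below 0.2 rad and z of stone in the frame of mat below 0.009 m and angle between stone's own z axis and vertical below 0.1 rad and linear speed of stone below 0.03 m/s and contact force between stone and the fingers below 0.3 N), for 0.2 s.
At the end, for the whole second after the job is handed in: Mill, jar and tin upright (0.1 rad), each within 15 mm of where it stood at the start; stone flat on the mat, within 15 mm of its centre and 0.2 rad of its long axis; egg cup, mug and bowl within 25 mm of where they were; all released and at rest (distance of each of mill, jar, tin from where it was at the start of the episode below 0.015 m and angle between each of mill, jar, tin, stone's own z axis and vertical below 0.1 rad and linear speed of each of mill, jar, tin, stone below 0.03 m/s and horizontal distance between stone and mat below 0.015 m and angle between the y axis of stone and the y axis of mat, either way round below 0.2 rad and z of stone in the frame of mat below 0.009 m and contact force between stone and the fingers below 0.3 N and distance of each of eggcup, mug, bowl from where it was at the start of the episode below 0.025 m); the robot touches nothing.
It fails at once if mill, jar, tin or stone tipped over (more than 0.7 rad) (angle between any of mill, jar, tin, stone's own z axis and vertical above 0.7 rad).
It fails at once if egg cup, mug or bowl tipped over (more than 0.7 rad) (angle between any of eggcup, mug, bowl's own z axis and vertical above 0.7 rad).
It fails at once if egg cup, mug or bowl pushed more than 25 mm away (distance of any of eggcup, mug, bowl from where it was at the start of the episode above 0.025 m).
It also fails if it takes over 144 s, if anything falls off the work surface, if the arm or the gripper's body presses on something with over 40 N, if the wrist force passes 120 N, or if a joint passes its speed limit or range.

## Working session

There is one attempt and no reset: what is moved stays moved. The work goes in short steps, Python scripts to look and compute and a shell command to move; the robot and the scene stay as the last step left them, time stands still between calls to the robot, and variables do not carry over. Pictures are saved under pics/ and viewed, and the job is handed in when it is done.

```bash
mkdir -p pics; ls
python3 - <<'E'
from rig import arm
import cv2
print(arm.tips_ahead); print(arm.get_state())
for n in("scene","top"):
    s=arm.snapshot(n); cv2.imwrite(f"pics/{n}0.png",s["image"]); print(n,s["vfov"],s["cx"],s["cy"],s["pose"].round(3).tolist() if hasattr(s["pose"],'round') else s["pose"])
E
```

```text
pics
19.0
{'clock': 0.0, 'joints': array([-1.20802205e+00,  2.41411472e-01,  3.71112928e-03,  1.33521248e+00,
        1.94886816e-06,  1.57081776e+00]), 'qvel': array([ 1.81987944e-04,  3.02770700e-04,  2.47227421e-03,  6.60199242e-04,
        1.47973529e-03, -7.16256368e-05]), 'effort': array([ 8.84389174e-04, -3.72318435e+01,  2.52407616e+01,  1.71011867e-02,
        1.83558959e-04,  2.87619528e-07]), 'tool_pos': array([ 177.19876752, -466.83478161,  219.80875016]), 'tool_rot': array([[ 3.54848477e-01, -9.34923525e-01, -7.49257055e-04],
       [-9.34921429e-01, -3.54849268e-01,  1.97943637e-03],
       [-2.11649494e-03, -1.90350434e-06, -9.99997760e-01]]), 'force': array([-0.47074611,  0.23378115,  0.7321949 ]), 'torque': array([ 0.01074193, -0.01337181, -0.01870537]), 'finger_gap': 0.9990991862818565}
scene 57.18804230032163 320.5726810073609 194.85092179403344 [[0.351, 0.763, -0.543, 926.85], [0.936, -0.29, 0.198, -159.12], [-0.007, -0.578, -0.816, 658.088], [0.0, 0.0, 0.0, 1.0]]
top 47.48076086574741 318.52986969774236 192.03452371555014 [[-0.001, -0.995, 0.099, 396.411], [-1.0, 0.002, 0.007, 12.339], [-0.007, -0.099, -0.995, 1081.634], [0.0, 0.0, 0.0, 1.0]]
```

View pics/scene0.png

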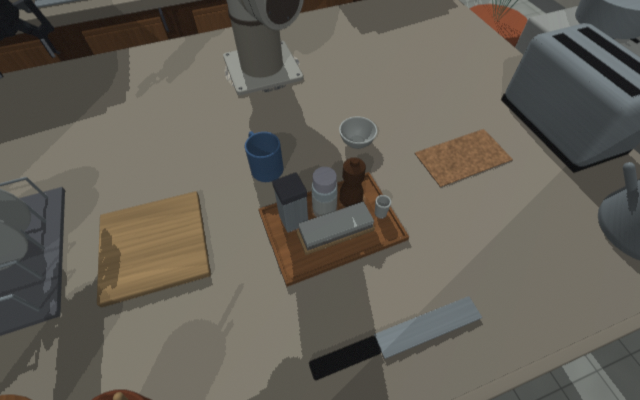

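View pics/top0.png

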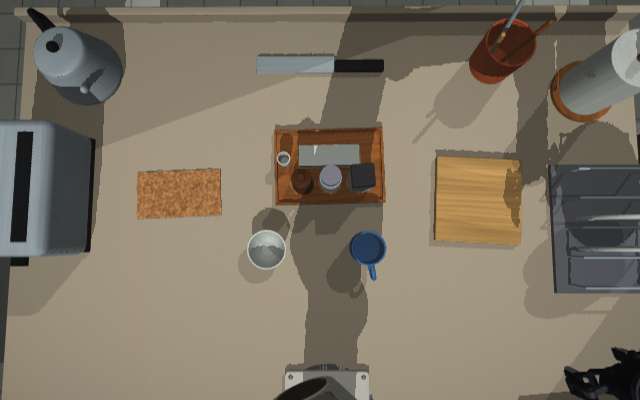

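```bash
cat > h.py <<'E'
import numpy as np, cv2
from rig import arm
def snap(n):
    s=arm.snapshot(n); im=s["image"]; H=im.shape[0]
    s["f"]=H/2/np.tan(np.radians(s["vfov"])/2); s["P"]=np.array(s["pose"],float); return s
def pts(s):
    z=s["z_map"].astype(float); v,u=np.mgrid[:z.shape[0],:z.shape[1]]
    c=np.stack([(u-s["cx"])/s["f"]*z,(v-s["cy"])/s["f"]*z,z],-1)
    w=c@s["P"][:3,:3].T+s["P"][:3,3]; w[z<=0]=np.nan; return w
def ray(s,u,v,h):
    d=s["P"][:3,:3]@np.array([(u-s["cx"])/s["f"],(v-s["cy"])/s["f"],1]); o=s["P"][:3,3]
    return o+d*(h-o[2])/d[2]
def crop(s,name,u0,u1,v0,v1,k):
    cv2.imwrite(f"pics/{name}.png",cv2.resize(s["image"][v0:v1,u0:u1],None,fx=k,fy=k,interpolation=cv2.INTER_CUBIC))
E
python3 - <<'E'
from h import *
s=snap("top"); crop(s,"topc",230,400,110,290,3); w=pts(s); np.set_printoptions(suppress=True,precision=1)
def blob(name,u0,u1,v0,v1,z0,z1):
    m=np.zeros(w.shape[:2],bool); m[v0:v1,u0:u1]=1
    m&=(w[...,2]>z0)&(w[...,2]<z1)
    p=w[m]; r=cv2.minAreaRect(p[:,:2].astype(np.float32))
    print(name,len(p),"z",np.percentile(p[:,2],[5,50,95]),"mean",p[:,:2].mean(0),"rect",np.array(r[0]),np.array(r[1]),r[2], "mid",(p[:,:2].min(0)+p[:,:2].max(0))/2)
for a in [("tin",345,380,155,195,110,140),("jar",318,345,155,195,110,140),("mill",288,318,160,198,80,145),("millknob",288,318,160,198,116,145),("stone",290,365,135,170,35,60),("egg",270,295,145,170,35,60),("mug",345,390,225,285,70,100),("bowl",240,295,225,275,35,60),("board",430,525,150,250,12,30),("mat",130,225,160,225,-3,9),("tray",270,390,120,210,9,18)]: blob(*a)
E
```

```text
tin 566 z [121.9 125.9 128.7] mean [527.1 -74.3] rect [528.2 -74.8] [50.5 50.2] 5.598291397094727 mid [528.2 -74.6]
jar 349 z [121.1 124.  126.7] mean [527.7  -6.2] rect [528.2  -5.3] [44.3 42.6] 0.09298937022686005 mid [528.2  -5.3]
mill 352 z [104.4 120.9 134.2] mean [520.   56.2] rect [521.2  56.8] [42.1 42.5] 44.557861328125 mid [521.5  56.7]
millknob 313 z [117.4 121.2 134.4] mean [521.3  56.9] rect [521.9  57.7] [41.5 40.8] 0.2693268358707428 mid [521.9  57.7]
stone 1254 z [42.5 46.  49.1] mean [585.3  -3.2] rect [586.   -4.2] [ 48.9 139. ] 1.0742305517196655 mid [585.6  -4.5]
egg 79 z [39.4 49.5 53.2] mean [578.6 101.6] rect [577.  101.2] [30.7 27.8] 0.25561660528182983 mid [577.  101.2]
mug 280 z [71.7 83.9 87.3] mean [364.4 -92.2] rect [367.5 -94.5] [90.9 74.2] 45.327938079833984 mid [360.4 -88.5]
bowl 359 z [36.  43.8 47.7] mean [368.4 141. ] rect [369.6 138.8] [86.7 87.7] 89.9914321899414 mid [369.6 138.8]
board 7210 z [14.6 17.9 21.1] mean [ 482.9 -353.1] rect [ 484.  -354.2] [201.3 200.3] 86.97119140625 mid [ 485.  -354.8]
mat 5992 z [-1.6  3.   7. ] mean [504.8 358.4] rect [505.8 360.1] [231.8 154.7] 89.92295837402344 mid [505.9 360.1]
tray 1360 z [ 9.3 13.  16.8] mean [564.4  -0.4] rect [565.8  -4.7] [180.6 260.4] 1.5382143259048462 mid [565.1  -5.2]
```

View pics/topc.png

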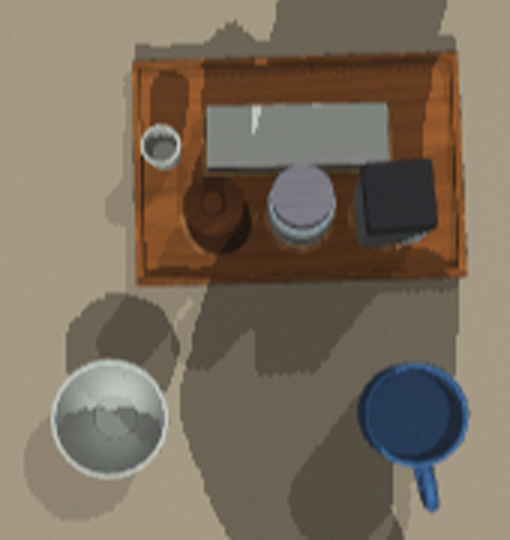

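```bash
cat > go.py <<'E'
# prints what is left to a target: x y z yaw(deg), in tool axes (m, deg)
import sys; from h import *
from scipy.spatial.transform import Rotation as R
x,y,z,yaw=map(float,sys.argv[1:5]); st=arm.get_state(); T=np.array(st["tool_rot"]); p=np.array(st["tool_pos"])
c,s_=np.cos(np.radians(yaw)),np.sin(np.radians(yaw)); G=np.array([[c,s_,0],[s_,-c,0],[0,0,-1]])
print("at",p.round(1),"t",round(st["clock"],2),"gap",round(st["finger_gap"]*85.4,1),"F",np.array(st["force"]).round(1))
print("tool dxyz m",(T.T@(np.array([x,y,z])-p)/1000).round(4),"final-frame d",(G.T@(np.array([x,y,z])-p)/1000).round(4),"rotvec deg",np.degrees(R.from_matrix(T.T@G).as_rotvec()).round(2))
E
python3 - <<'E'
from h import *
s=snap("top"); w=pts(s); im=s["image"]; hsv=cv2.cvtColor(im,cv2.COLOR_BGR2HSV)
for name,b in (("mat",(120,235,155,230)),("board",(425,530,148,255))):
    u0,u1,v0,v1=b; m=np.zeros(im.shape[:2],np.uint8); m[v0:v1,u0:u1]=(hsv[v0:v1,u0:u1,1]>85)*255
    m=cv2.morphologyEx(m,cv2.MORPH_OPEN,np.ones((3,3)))
    c=max(cv2.findContours(m,0,2)[0],key=cv2.contourArea)[:,0]
    h=4 if name=="mat" else 18
    p=np.array([ray(s,u,v,h)[:2] for u,v in c],np.float32); print(name,cv2.minAreaRect(p))
E
python3 go.py 528 -74.6 190 5.6
```

```text
mat ((501.7384948730469, 353.7127380371094), (111.69173431396484, 199.68426513671875), 2.4027979373931885)
board ((484.7107238769531, -352.09783935546875), (202.80059814453125, 200.694580078125), 87.09973907470703)
at [ 177.3 -467.1  220.2] t 0.2 gap 85.2 F [ 0.1 -0.7  0.6]
tool dxyz m [-0.2424 -0.4672  0.0305] final-frame d [ 0.3873 -0.3564  0.0302] rotvec deg [-5.000e-02  6.000e-02 -7.481e+01]
```

```bash
python3 -m inch '0 0 0 0 0 -8.5 0.085;0 0 0 0 0 -8.5 0.085;0 0 0 0 0 -8.5 0.085;0 0 0 0 0 -8.5 0.085;0 0 0 0 0 -8.5 0.085' 60;python3 -m inch '0 0 0 0 0 -8.5 0.085;0 0 0 0 0 -8.5 0.085;0 0 0 0 0 -8.5 0.085;0 0 0 0 0 -8.5 0.085;0 0 0 0 0 0 0.085'; python3 go.py 528 -74.6 190 5.6
```

```text
clock: 0.7
tool_pos: [176.9, -466.1, 218.7]
tool_rot: [[0.899, -0.438, -0.002], [-0.438, -0.899, 0.004], [-0.003, -0.003, -1.0]]
force: [-0.2, -0.4, -0.2]
finger_gap: 0.994
clock: 1.2
tool_pos: [176.6, -465.1, 217.3]
tool_rot: [[0.989, 0.146, -0.003], [0.146, -0.989, 0.007], [-0.002, -0.008, -1.0]]
force: [0.3, -0.2, 0.6]
finger_gap: 0.997
at [ 176.6 -465.1  217.3] t 1.2 gap 85.2 F [ 0.3 -0.2  0.6]
tool dxyz m [ 0.4047 -0.3348  0.0292] final-frame d [ 0.3878 -0.3544  0.0273] rotvec deg [-0.43  0.1   2.8 ]
```

```bash
python3 -m inch '0 0 0 0 0 2.8 0.085;0.045 -0.041 0.003 0 0 0 0.085;0.045 -0.041 0.003 0 0 0 0.085;0.045 -0.041 0.003 0 0 0 0.085;0.045 -0.041 0.003 0 0 0 0.085';python3 -m inch '0.045 -0.041 0.003 0 0 0 0.085;0.045 -0.041 0.003 0 0 0 0.085;0.045 -0.041 0.003 0 0 0 0.085;0.045 -0.041 0.003 0 0 0 0.085;0 0 0 0 0 0 0.085'; python3 go.py 528 -74.6 190 5.6
```

```text
clock: 1.7
tool_pos: [314.1, -318.2, 206.9]
tool_rot: [[0.998, 0.063, -0.003], [0.063, -0.998, 0.005], [-0.002, -0.005, -1.0]]
force: [1.1, -0.5, -1.3]
finger_gap: 0.996
clock: 2.2
tool_pos: [456.6, -170.1, 197.3]
tool_rot: [[0.999, 0.052, 0.0], [0.052, -0.999, 0.005], [0.0, -0.005, -1.0]]
force: [-0.9, -0.1, -0.1]
finger_gap: 0.994
at [ 456.6 -170.1  197.3] t 2.2 gap 84.9 F [-0.9 -0.1 -0.1]
tool dxyz m [ 0.0762 -0.0917  0.0077] final-frame d [ 0.0803 -0.0881  0.0073] rotvec deg [-0.28 -0.03 -2.63]
```

```bash
python3 -m inch '0 0 0 0 0 -2.6 0.085;0.04 -0.044 0.003 0 0 0 0.085;0.04 -0.044 0.003 0 0 0 0.085;0 0 0 0 0 0 0.085;0 0 0 0 0 0 0.085'; python3 go.py 528 -74.6 190 5.6
```

```text
clock: 2.7
tool_pos: [518.7, -86.9, 191.3]
tool_rot: [[0.996, 0.086, -0.003], [0.086, -0.996, 0.003], [-0.002, -0.004, -1.0]]
force: [0.7, -0.3, -0.9]
finger_gap: 0.994
at [518.7 -86.9 191.3] t 2.7 gap 84.9 F [ 0.7 -0.3 -0.9]
tool dxyz m [ 0.0103 -0.0114  0.0013] final-frame d [ 0.0105 -0.0113  0.0013] rotvec deg [-0.2   0.13 -0.66]
```

```bash
python3 -m inch '0.01 -0.011 0 0 0 -0.6 0.085;0 0 0 0 0 0 0.085'; python3 go.py 528 -74.6 82 5.6
```

```text
clock: 2.9
tool_pos: [527.2, -76.0, 191.2]
tool_rot: [[0.996, 0.093, -0.003], [0.093, -0.996, 0.003], [-0.003, -0.004, -1.0]]
force: [-0.5, -0.9, 0.2]
finger_gap: 0.994
at [527.2 -76.  191.2] t 2.9 gap 84.9 F [-0.5 -0.9  0.2]
tool dxyz m [ 0.0013 -0.001   0.1092] final-frame d [ 0.0009 -0.0014  0.1092] rotvec deg [-0.2   0.17 -0.29]
```

```bash
python3 -m inch '0.001 -0.001 0.03 0 0 0 0.085;0 0 0.025 0 0 0 0.085;0 0 0 0 0 0 0.085'; python3 go.py 528 -74.6 82 5.6
python3 - <<'E'
from h import *
crop(snap("scene"),"s1",210,430,100,290,3)
E
```

```text
clock: 3.2
tool_pos: [528.2, -77.5, 136.7]
tool_rot: [[0.996, 0.087, 0.0], [0.087, -0.996, 0.002], [0.0, -0.002, -1.0]]
force: [-0.9, 0.2, -0.1]
finger_gap: 0.994
at [528.2 -77.5 136.7] t 3.2 gap 84.9 F [-0.9  0.2 -0.1]
tool dxyz m [ 0.0001 -0.0028  0.0547] final-frame d [ 0.0001 -0.0029  0.0547] rotvec deg [-0.11 -0.02 -0.61]
```

View pics/s1.png

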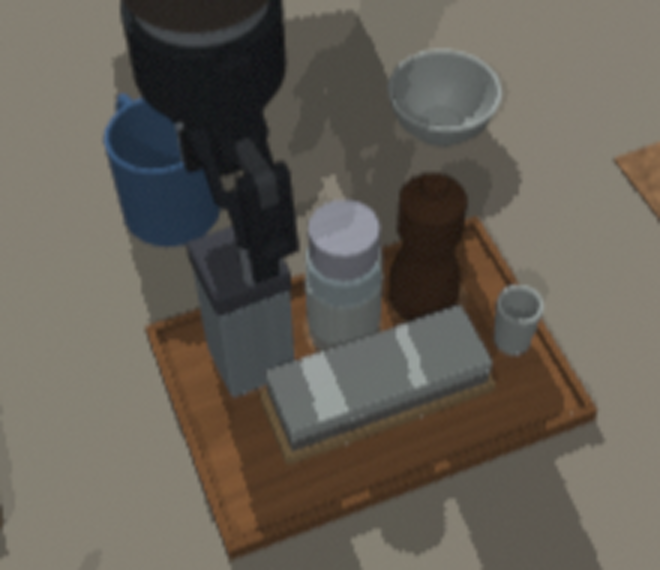

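The far finger hangs at crop (265,240), just behind the tin's lid, and the jaws straddle it. I'll descend and grip.

```bash
python3 -m inch '0 -0.003 0.02 0 0 -0.5 0.085;0 0 0.02 0 0 0 0.085;0 0 0.015 0 0 0 0.085;0 0 0 0 0 0 0.085'; python3 go.py 528 -74.6 82 5.6
```

```text
clock: 3.65
tool_pos: [532.7, -77.8, 89.0]
tool_rot: [[0.996, 0.091, 0.013], [0.091, -0.996, -0.001], [0.013, 0.002, -1.0]]
force: [-0.5, -0.4, 0.3]
finger_gap: 0.993
at [532.7 -77.8  89. ] t 3.65 gap 84.8 F [-0.5 -0.4  0.3]
tool dxyz m [-0.0045 -0.0037  0.0069] final-frame d [-0.0044 -0.0037  0.007 ] rotvec deg [ 0.1  -0.72 -0.39]
```

```bash
python3 -m inch '-0.0045 -0.0037 0.007 0 -0.7 -0.3 0.085;0 0 0 0 0 0 0.085;0 0 0 0 0 0 0.085'; python3 go.py 528 -74.6 82 5.6
```

```text
clock: 3.95
tool_pos: [530.1, -75.5, 85.6]
tool_rot: [[0.995, 0.095, 0.006], [0.095, -0.995, -0.003], [0.005, 0.003, -1.0]]
force: [0.4, -0.5, -0.1]
finger_gap: 0.996
at [530.1 -75.5  85.6] t 3.95 gap 85.1 F [ 0.4 -0.5 -0.1]
tool dxyz m [-0.002  -0.0011  0.0036] final-frame d [-0.002  -0.0011  0.0036] rotvec deg [ 0.19 -0.3  -0.16]
```

```bash
python3 -m inch '-0.003 -0.001 0.005 0.2 -0.5 0 0.085;0 0 0 0 0 0 0.085;0 0 0 0 0 0 0.085'; python3 go.py 528 -74.6 82 5.6
```

```text
clock: 4.25
tool_pos: [527.9, -74.8, 82.0]
tool_rot: [[0.995, 0.095, -0.001], [0.095, -0.995, -0.0], [-0.001, 0.0, -1.0]]
force: [0.3, -0.5, -0.3]
finger_gap: 0.997
at [527.9 -74.8  82. ] t 4.25 gap 85.1 F [ 0.3 -0.5 -0.3]
tool dxyz m [ 0.0001 -0.0002 -0.0001] final-frame d [ 0.0001 -0.0002 -0.    ] rotvec deg [ 0.01  0.08 -0.16]
```

Well centred. Closing on the tin.

```bash
python3 -m inch '0 0 0 0 0 0 0.06;0 0 0 0 0 0 0.04;0 0 0 0 0 0 0.04;0 0 0 0 0 0 0.04;0 0 0 0 0 0 0.04' 40; python3 -m inch '0 0 0 0 0 0 0.04;0 0 0 0 0 0 0.04'; python3 go.py 528 -74.6 180 5.6
```

```text
clock: 4.75
tool_pos: [528.4, -74.8, 82.4]
tool_rot: [[0.995, 0.095, -0.0], [0.095, -0.995, -0.0], [-0.0, 0.0, -1.0]]
force: [0.1, 0.6, 0.1]
finger_gap: 0.584
clock: 4.95
tool_pos: [528.4, -74.8, 82.4]
tool_rot: [[0.995, 0.095, -0.0], [0.095, -0.995, -0.0], [-0.0, 0.0, -1.0]]
force: [1.0, 0.3, 1.4]
finger_gap: 0.583
at [528.4 -74.8  82.4] t 4.95 gap 49.8 F [1.  0.3 1.4]
tool dxyz m [-0.0004 -0.0002 -0.0976] final-frame d [-0.0004 -0.0003 -0.0976] rotvec deg [ 0.02  0.02 -0.15]
```

```bash
python3 -m inch '0 0 -0.01 0 0 0 0.04;0 0 -0.02 0 0 0 0.04;0 0 -0.025 0 0 0 0.04;0 0 -0.025 0 0 0 0.04;0 0 -0.015 0 0 0 0.04';  python3 go.py 487 -412 180 5.6
python3 - <<'E'
from h import *
crop(snap("scene"),"s2",210,430,100,290,3)
E
```

```text
clock: 5.45
tool_pos: [523.6, -74.2, 177.2]
tool_rot: [[0.995, 0.095, -0.014], [0.095, -0.995, 0.001], [-0.014, -0.003, -1.0]]
force: [-1.0, -0.3, -3.4]
finger_gap: 0.582
at [523.6 -74.2 177.2] t 5.45 gap 49.7 F [-1.  -0.3 -3.4]
tool dxyz m [-0.0685  0.3328 -0.0028] final-frame d [-0.0694  0.3326 -0.0028] rotvec deg [-0.16  0.79 -0.16]
```

View pics/s2.png

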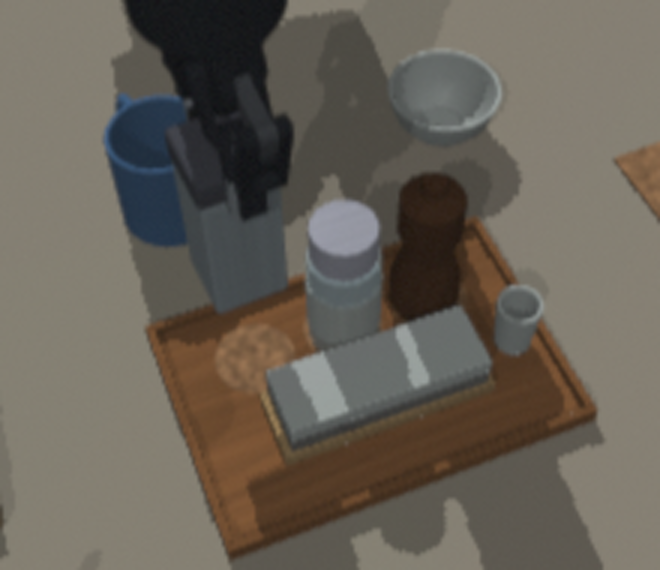

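The tin is lifted clear (bottom edge at crop (245,305), cork spot visible at (255,357)), hanging straight. Now to the board.

```bash
python3 -m inch '-0.004 0.02 0 0 0.7 0 0.04;-0.007 0.035 0 0 0 0 0.04;-0.008 0.04 0 0 0 0 0.04;-0.008 0.04 0 0 0 0 0.04;-0.008 0.04 0 0 0 0 0.04'; python3 -m inch '-0.008 0.04 0 0 0 0 0.04;-0.008 0.04 0 0 0 0 0.04;-0.007 0.035 0 0 0 0 0.04;-0.004 0.02 0 0 0 0 0.04;0 0 0 0 0 0 0.04'; python3 go.py 487 -412 180 5.6
```

```text
clock: 6.0
tool_pos: [507.3, -251.2, 179.4]
tool_rot: [[0.994, 0.107, 0.003], [0.107, -0.994, 0.005], [0.003, -0.004, -1.0]]
force: [-0.0, 0.2, -2.4]
finger_gap: 0.581
clock: 6.5
tool_pos: [489.7, -398.2, 174.2]
tool_rot: [[0.995, 0.1, -0.003], [0.1, -0.995, 0.007], [-0.002, -0.007, -1.0]]
force: [0.2, 0.6, -3.0]
finger_gap: 0.578
at [ 489.7 -398.2  174.2] t 6.5 gap 49.4 F [ 0.2  0.6 -3. ]
tool dxyz m [-0.0041  0.0134 -0.0059] final-frame d [-0.004   0.0134 -0.0058] rotvec deg [-0.42  0.13  0.13]
```

```bash
python3 -m inch '-0.004 0.014 0 -0.4 0 0 0.04;0 0 0.02 0 0 0 0.04;0 0 0.02 0 0 0 0.04;0 0 0.015 0 0 0 0.04;0 0 0 0 0 0 0.04'; python3 go.py 487 -412 94.4 5.6
```

```text
clock: 7.0
tool_pos: [485.9, -412.4, 116.1]
tool_rot: [[0.995, 0.102, -0.005], [0.102, -0.995, 0.001], [-0.005, -0.001, -1.0]]
force: [-1.0, 0.1, -3.3]
finger_gap: 0.578
at [ 485.9 -412.4  116.1] t 7.0 gap 49.4 F [-1.   0.1 -3.3]
tool dxyz m [ 0.0013 -0.0003  0.0216] final-frame d [ 0.0012 -0.0003  0.0217] rotvec deg [-0.06  0.26  0.25]
```

```bash
python3 -m inch '0 0 0.012 0 0.2 0 0.04;0 0 0.005 0 0 0 0.04;0 0 0 0 0 0 0.04;0 0 0 0 0 0 0.04'; python3 go.py 487 -412 94.4 5.6
```

```text
clock: 7.4
tool_pos: [486.9, -411.7, 101.0]
tool_rot: [[0.994, 0.105, -0.0], [0.105, -0.994, -0.001], [-0.0, 0.001, -1.0]]
force: [-0.0, -0.0, -2.5]
finger_gap: 0.581
at [ 486.9 -411.7  101. ] t 7.4 gap 49.6 F [-0.  -0.  -2.5]
tool dxyz m [0.     0.0003 0.0066] final-frame d [0.     0.0003 0.0066] rotvec deg [0.03 0.02 0.42]
```

```bash
python3 -m inch '0 0 0.004 0 0 0 0.04;0 0 0 0 0 0 0.04'; python3 -m inch '0 0 0.003 0 0 0 0.04;0 0 0 0 0 0 0.04'; python3 go.py 487 -412 94.4 5.6
```

```text
clock: 7.6
tool_pos: [487.8, -412.1, 98.5]
tool_rot: [[0.994, 0.105, 0.002], [0.105, -0.994, -0.002], [0.002, 0.003, -1.0]]
force: [-0.7, 0.3, -1.9]
finger_gap: 0.579
clock: 7.8
tool_pos: [488.2, -412.5, 96.1]
tool_rot: [[0.994, 0.105, 0.003], [0.105, -0.994, -0.003], [0.003, 0.004, -1.0]]
force: [-0.3, -0.1, -2.6]
finger_gap: 0.584
at [ 488.2 -412.5   96.1] t 7.8 gap 49.9 F [-0.3 -0.1 -2.6]
tool dxyz m [-0.0012 -0.0006  0.0017] final-frame d [-0.0012 -0.0006  0.0017] rotvec deg [ 0.21 -0.15  0.45]
```

```bash
python3 -m inch '0 0 0.0015 0 0 0 0.04;0 0 0 0 0 0 0.04'; python3 -m inch '0 0 0.0015 0 0 0 0.04;0 0 0 0 0 0 0.04'; python3 go.py 487 -412 94.4 5.6
```

```text
clock: 8.0
tool_pos: [488.4, -412.7, 94.8]
tool_rot: [[0.994, 0.105, 0.003], [0.105, -0.994, -0.004], [0.003, 0.004, -1.0]]
force: [0.5, 0.1, -2.7]
finger_gap: 0.578
clock: 8.2
tool_pos: [488.9, -413.5, 94.8]
tool_rot: [[0.994, 0.105, 0.005], [0.105, -0.994, -0.006], [0.004, 0.006, -1.0]]
force: [-0.1, -0.3, -2.5]
finger_gap: 0.579
at [ 488.9 -413.5   94.8] t 8.2 gap 49.4 F [-0.1 -0.3 -2.5]
tool dxyz m [-0.0017 -0.0017  0.0003] final-frame d [-0.0017 -0.0017  0.0004] rotvec deg [ 0.37 -0.25  0.44]
```

```bash
python3 -m inch '0 0 0.001 0.4 -0.3 0 0.04;0 0 0 0 0 0 0.04'; python3 -m inch '0 0 0.002 0 0 0 0.04;0 0 0 0 0 0 0.04'; python3 go.py 487 -412 94.4 5.6
```

```text
clock: 8.4
tool_pos: [489.2, -413.8, 94.4]
tool_rot: [[0.994, 0.105, -0.0], [0.105, -0.994, -0.0], [-0.0, 0.0, -1.0]]
force: [-0.5, 0.5, -1.7]
finger_gap: 0.581
clock: 8.6
tool_pos: [489.6, -414.4, 94.7]
tool_rot: [[0.994, 0.105, 0.001], [0.105, -0.994, -0.002], [0.001, 0.002, -1.0]]
force: [0.8, 0.1, -3.2]
finger_gap: 0.58
at [ 489.6 -414.4   94.7] t 8.6 gap 49.5 F [ 0.8  0.1 -3.2]
tool dxyz m [-0.0024 -0.0026  0.0003] final-frame d [-0.0024 -0.0026  0.0003] rotvec deg [ 0.11 -0.04  0.43]
```

```bash
python3 -m inch '-0.002 -0.002 0.003 0 0 0 0.04;0 0 0 0 0 0 0.04';  python3 go.py 487 -412 94.4 5.6;  python3 - <<'E'
from h import *
crop(snap("scene"),"s3",60,280,120,320,3)
E
```

```text
clock: 8.8
tool_pos: [489.8, -414.8, 94.9]
tool_rot: [[0.994, 0.105, 0.007], [0.105, -0.994, -0.008], [0.006, 0.008, -1.0]]
force: [-1.6, -0.2, -3.2]
finger_gap: 0.579
at [ 489.8 -414.8   94.9] t 8.8 gap 49.5 F [-1.6 -0.2 -3.2]
tool dxyz m [-0.0025 -0.0031  0.0005] final-frame d [-0.0026 -0.003   0.0005] rotvec deg [ 0.47 -0.37  0.43]
```

View pics/s3.png

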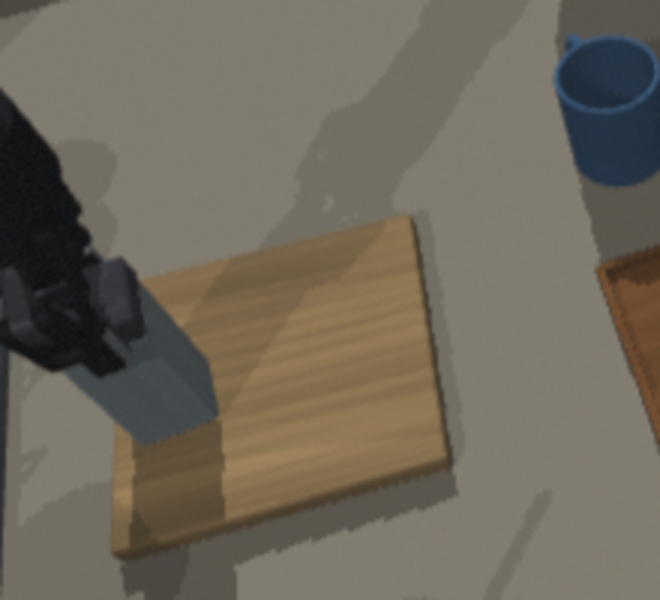

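Run:
```python
from h import *
s=arm.get_state(); print(s["joints"].round(3),s["force"],s["torque"],s["effort"].round(2))
s=snap("scene"); w=pts(s)
# bottom corner of tin: crop (150,445)->px ; (217,415)
for u,v in ((110,268),(132,258)): print(ray(s,u,v,18), w[v-2,u])
```

```text
[-7.02e-01  5.86e-01  1.95e-01  1.17e+00 -1.00e-03  7.63e-01] [ 0.16676432 -0.42264419 -2.43176068] [ 0.00507546 -0.06905477 -0.03161424] [ 1.000e-02 -5.272e+01  2.435e+01  8.000e-02 -1.000e-02 -0.000e+00]
[ 518.35182163 -433.53569121   18.        ] [ 518.63855621 -430.34717182   25.06771084]
[ 511.65265422 -393.2093886    18.        ] [ 510.46511336 -391.13558118   22.84942031]
```

```bash
python3 -m inch '0 0 0 0.3 -0.3 0 0.052;0 0 0 0 0 0 0.056;0 0 0 0 0 0 0.065;0 0 0 0 0 0 0.085;0 0 0 0 0 0 0.085';  python3 go.py 487 -412 94.4 5.6;  python3 - <<'E'
from h import *
crop(snap("scene"),"s4",60,280,120,320,3)
E
```

```text
clock: 9.4
tool_pos: [489.4, -414.1, 92.7]
tool_rot: [[0.994, 0.105, -0.002], [0.105, -0.994, 0.0], [-0.001, -0.0, -1.0]]
force: [0.1, -0.3, -0.2]
finger_gap: 0.99
at [ 489.4 -414.1   92.7] t 9.4 gap 84.6 F [ 0.1 -0.3 -0.2]
tool dxyz m [-0.0021 -0.0023 -0.0016] final-frame d [-0.0021 -0.0023 -0.0017] rotvec deg [-0.01  0.09  0.44]
```

View pics/s4.png

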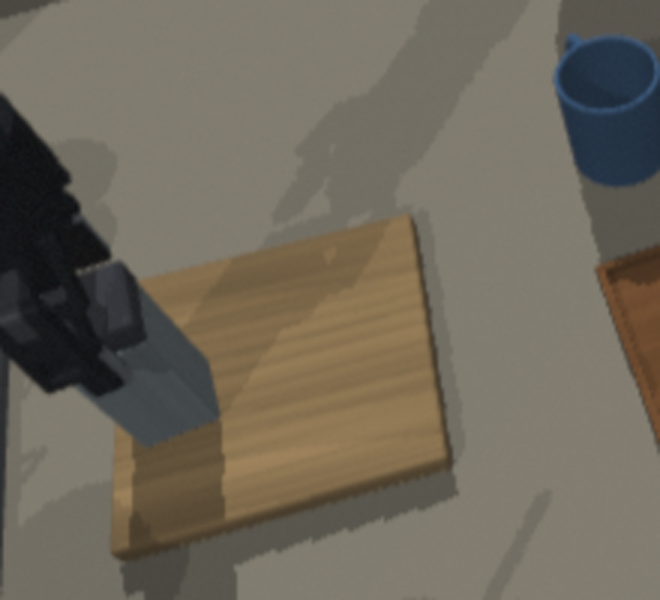

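```bash
python3 -m inch '0 0 -0.04 0 0 0 0.085;0 0 -0.045 0 0 0 0.085;0 0 -0.025 0 0 0 0.085;0 0 0 0 0 5 0.085'; python3 go.py 528.2 -5.4 185 1
```

```text
clock: 9.85
tool_pos: [487.9, -412.9, 203.9]
tool_rot: [[1.0, 0.016, -0.007], [0.016, -1.0, 0.004], [-0.007, -0.005, -1.0]]
force: [0.5, -0.8, -0.8]
finger_gap: 0.995
at [ 487.9 -412.9  203.9] t 9.85 gap 85.0 F [ 0.5 -0.8 -0.8]
tool dxyz m [ 0.0468 -0.4067  0.0204] final-frame d [ 0.0474 -0.4067  0.0189] rotvec deg [-0.26  0.38 -0.1 ]
```

```bash
python3 -m inch '0.004 -0.03 0 0 0 0 0.085;0.005 -0.05 0 0 0 0 0.085;0.005 -0.05 0 0 0 0 0.085;0.005 -0.05 0 0 0 0 0.085;0.005 -0.05 0 0 0 0 0.085'; python3 go.py 528.2 -5.4 185 1
```

```text
clock: 10.35
tool_pos: [509.9, -186.1, 205.3]
tool_rot: [[1.0, 0.001, -0.001], [0.001, -1.0, -0.001], [-0.001, 0.001, -1.0]]
force: [0.6, -0.3, -0.0]
finger_gap: 0.994
at [ 509.9 -186.1  205.3] t 10.35 gap 84.9 F [ 0.6 -0.3 -0. ]
tool dxyz m [ 0.0185 -0.1807  0.0202] final-frame d [ 0.0215 -0.1804  0.0203] rotvec deg [ 0.04  0.04 -0.95]
```

```bash
python3 -m inch '0.005 -0.045 0.005 0 0 -0.9 0.085;0.005 -0.045 0.005 0 0 0 0.085;0.005 -0.045 0.005 0 0 0 0.085;0.004 -0.03 0.005 0 0 0 0.085;0 0 0 0 0 0 0.085'; python3 go.py 528.2 -5.4 185 1
```

```text
clock: 10.85
tool_pos: [526.5, -8.7, 186.2]
tool_rot: [[1.0, 0.025, 0.003], [0.025, -1.0, 0.0], [0.003, -0.0, -1.0]]
force: [-0.5, -0.9, -0.4]
finger_gap: 0.996
at [526.5  -8.7 186.2] t 10.85 gap 85.0 F [-0.5 -0.9 -0.4]
tool dxyz m [ 0.0018 -0.0032  0.0012] final-frame d [ 0.0017 -0.0032  0.0012] rotvec deg [-0.01 -0.19  0.43]
```

```bash
python3 -m inch '0.002 -0.003 0.03 0 0 0 0.085;0 0 0.03 0 0 0 0.085;0 0 0 0 0 0 0.085'; python3 go.py 528.2 -5.4 80 1
```

```text
clock: 11.15
tool_pos: [530.1, -5.3, 126.7]
tool_rot: [[1.0, 0.028, 0.008], [0.028, -1.0, -0.001], [0.008, 0.001, -1.0]]
force: [-0.6, 0.6, 0.8]
finger_gap: 1.001
at [530.1  -5.3 126.7] t 11.15 gap 85.5 F [-0.6  0.6  0.8]
tool dxyz m [-0.0022  0.      0.0467] final-frame d [-0.0019  0.0001  0.0467] rotvec deg [ 0.07 -0.45  0.59]
```

```bash
python3 -m inch '-0.003 0 0.02 0 -0.6 0 0.085;-0.001 0 0.02 0 0 0 0.085;0 0 0 0 0 0 0.085;0 0 0 0 0 0 0.085'; python3 go.py 528.2 -5.4 80 1
```

```text
clock: 11.55
tool_pos: [528.7, -8.6, 90.8]
tool_rot: [[1.0, 0.024, 0.002], [0.024, -1.0, -0.003], [0.002, 0.003, -1.0]]
force: [-0.6, 0.1, 2.4]
finger_gap: 0.995
at [528.7  -8.6  90.8] t 11.55 gap 84.9 F [-0.6  0.1  2.4]
tool dxyz m [-0.0005 -0.0033  0.0108] final-frame d [-0.0005 -0.0032  0.0108] rotvec deg [ 0.15 -0.13  0.36]
```

Run:
```python
from h import *
print(arm.get_state()["force"],arm.get_state()["joints"].round(3))
crop(snap("scene"),"s5",230,430,110,290,3);crop(snap("top"),"t5",230,430,100,290,3);print(arm.get_state()["force"])
```

```text
[-0.6233714   0.06105591  2.36503409] [-0.015  0.387 -0.144  1.038 -0.002  1.532]
[-0.21273612  0.25216386 -0.16112094]
```

View pics/s5.png

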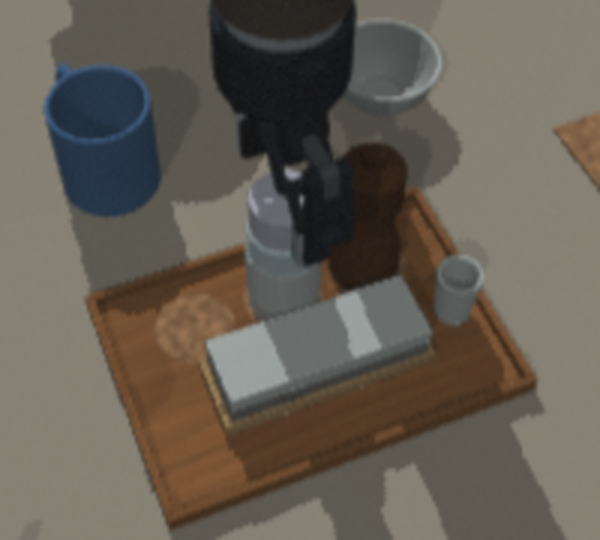

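View pics/t5.png

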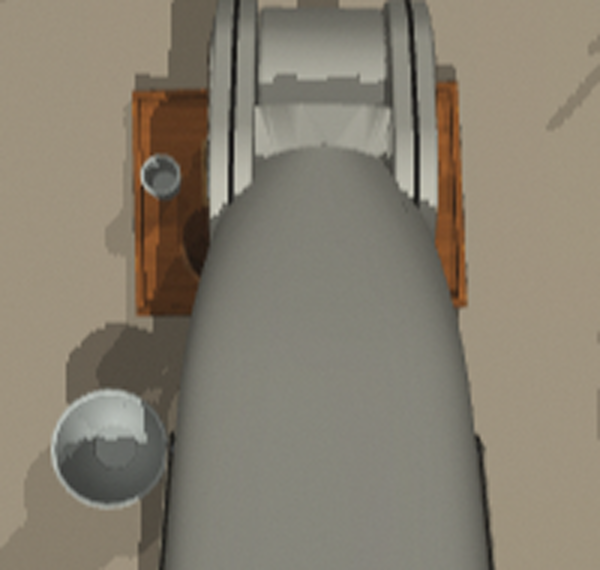

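Jaws straddle the jar (far finger at crop (320,235), above the stone); mill upright; force back to zero. Continue down.

```bash
python3 -m inch '0 -0.0035 0.008 0 0 0 0.085;0 0 0 0 0 0 0.085;0 0 0 0 0 0 0.085'; python3 go.py 528.2 -5.4 80 1
```

```text
clock: 11.95
tool_pos: [530.9, -4.9, 85.2]
tool_rot: [[1.0, 0.024, 0.008], [0.024, -1.0, -0.002], [0.008, 0.003, -1.0]]
force: [-0.5, 0.5, 0.0]
finger_gap: 0.996
at [530.9  -4.9  85.2] t 11.95 gap 85.0 F [-0.5  0.5  0. ]
tool dxyz m [-0.0028  0.0004  0.0052] final-frame d [-0.0027  0.0004  0.0052] rotvec deg [ 0.15 -0.47  0.35]
```

```bash
python3 -m inch '-0.004 0 0.005 0 -0.6 0 0.085;0 0 0 0 0 0 0.085;0 0 0 0 0 0 0.085'; python3 go.py 528.2 -5.4 80 1
```

```text
clock: 12.25
tool_pos: [526.7, -4.8, 80.1]
tool_rot: [[1.0, 0.024, -0.003], [0.024, -1.0, -0.003], [-0.003, 0.003, -1.0]]
force: [0.0, -0.1, 0.3]
finger_gap: 0.997
at [526.7  -4.8  80.1] t 12.25 gap 85.2 F [ 0.  -0.1  0.3]
tool dxyz m [0.0015 0.0006 0.0001] final-frame d [0.0015 0.0006 0.0001] rotvec deg [0.15 0.16 0.38]
```

```bash
python3 -m inch '0.0015 0 0 0 0.2 0 0.07;0 0 0 0 0 0 0.04;0 0 0 0 0 0 0.04;0 0 0 0 0 0 0.04;0 0 0 0 0 0 0.04' 40; python3 -m inch '0 0 0 0 0 0 0.04;0 0 0 0 0 0 0.04'; python3 go.py 528.4 -5 80 1
```

```text
clock: 12.75
tool_pos: [528.8, -4.8, 80.8]
tool_rot: [[1.0, 0.024, 0.002], [0.024, -1.0, -0.003], [0.002, 0.003, -1.0]]
force: [0.0, 0.3, -0.4]
finger_gap: 0.548
clock: 12.95
tool_pos: [528.8, -4.7, 80.7]
tool_rot: [[1.0, 0.024, 0.002], [0.024, -1.0, -0.003], [0.002, 0.003, -1.0]]
force: [-0.7, -0.2, 1.4]
finger_gap: 0.549
at [528.8  -4.7  80.7] t 12.95 gap 46.9 F [-0.7 -0.2  1.4]
tool dxyz m [-0.0004  0.0002  0.0007] final-frame d [-0.0004  0.0002  0.0007] rotvec deg [ 0.15 -0.11  0.37]
```

Run:
```python
from h import *
crop(snap("scene"),"s6",270,370,130,230,6)
```

```text
(no output)
```

View pics/s6.png

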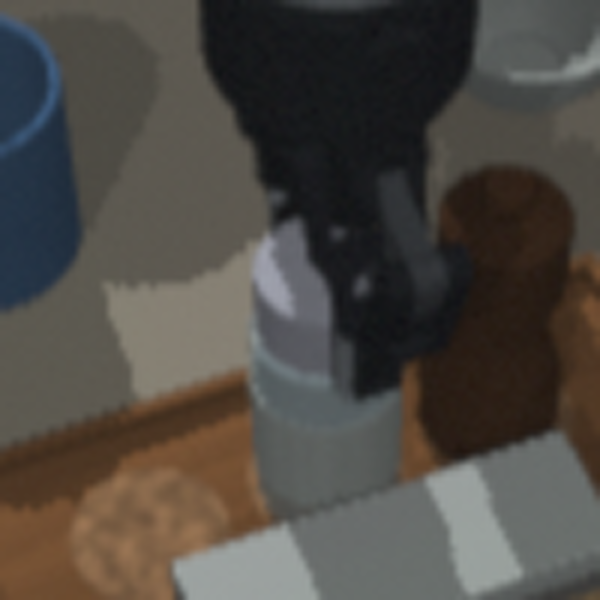

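Run:
```python
from h import *
s=snap("scene"); w=pts(s); np.set_printoptions(suppress=True,precision=1)
for v in range(165,205,3): print(v,[tuple(w[v,u].round(0)) for u in (316,322,328,333,337)])
```

```text
165 [(np.float64(507.0), np.float64(-15.0), np.float64(128.0)), (np.float64(552.0), np.float64(-20.0), np.float64(181.0)), (np.float64(566.0), np.float64(-14.0), np.float64(193.0)), (np.float64(571.0), np.float64(-7.0), np.float64(196.0)), (np.float64(576.0), np.float64(-2.0), np.float64(199.0))]
168 [(np.float64(511.0), np.float64(-16.0), np.float64(125.0)), (np.float64(554.0), np.float64(-20.0), np.float64(174.0)), (np.float64(519.0), np.float64(5.0), np.float64(124.0)), (np.float64(550.0), np.float64(2.0), np.float64(160.0)), (np.float64(581.0), np.float64(-4.0), np.float64(198.0))]
171 [(np.float64(517.0), np.float64(-19.0), np.float64(123.0)), (np.float64(554.0), np.float64(-20.0), np.float64(167.0)), (np.float64(554.0), np.float64(-9.0), np.float64(162.0)), (np.float64(559.0), np.float64(-2.0), np.float64(164.0)), (np.float64(585.0), np.float64(-6.0), np.float64(197.0))]
174 [(np.float64(525.0), np.float64(-21.0), np.float64(125.0)), (np.float64(555.0), np.float64(-21.0), np.float64(160.0)), (np.float64(559.0), np.float64(-11.0), np.float64(160.0)), (np.float64(588.0), np.float
[... 2334 characters left out ...]
oat64(79.0)), (np.float64(552.0), np.float64(3.0), np.float64(72.0)), (np.float64(514.0), np.float64(29.0), np.float64(6.0))]
201 [(np.float64(nan), np.float64(nan), np.float64(nan)), (np.float64(552.0), np.float64(-20.0), np.float64(72.0)), (np.float64(555.0), np.float64(-9.0), np.float64(71.0)), (np.float64(554.0), np.float64(2.0), np.float64(64.0)), (np.float64(520.0), np.float64(26.0), np.float64(5.0))]
204 [(np.float64(544.0), np.float64(-30.0), np.float64(56.0)), (np.float64(553.0), np.float64(-20.0), np.float64(63.0)), (np.float64(555.0), np.float64(-9.0), np.float64(61.0)), (np.float64(553.0), np.float64(3.0), np.float64(51.0)), (np.float64(528.0), np.float64(23.0), np.float64(5.0))]
```

```bash
python3 -m inch '0 0 -0.01 0 0 0 0.04;0 0 -0.02 0 0 0 0.04;0 0 -0.025 0 0 0 0.04;0 0 -0.025 0 0 0 0.04;0 0 -0.015 0 0 0 0.04' 60;  python3 go.py 490 -350 180 1
python3 - <<'E'
from h import *
crop(snap("scene"),"s7",210,430,90,290,3)
E
```

```text
clock: 13.55
tool_pos: [523.4, -4.5, 174.7]
tool_rot: [[1.0, 0.024, -0.013], [0.024, -1.0, -0.003], [-0.013, 0.002, -1.0]]
force: [0.6, -0.3, -2.6]
finger_gap: 0.532
at [523.4  -4.5 174.7] t 13.55 gap 45.4 F [ 0.6 -0.3 -2.6]
tool dxyz m [-0.0418  0.3446 -0.0039] final-frame d [-0.0395  0.3449 -0.0053] rotvec deg [0.13 0.74 0.38]
```

View pics/s7.png

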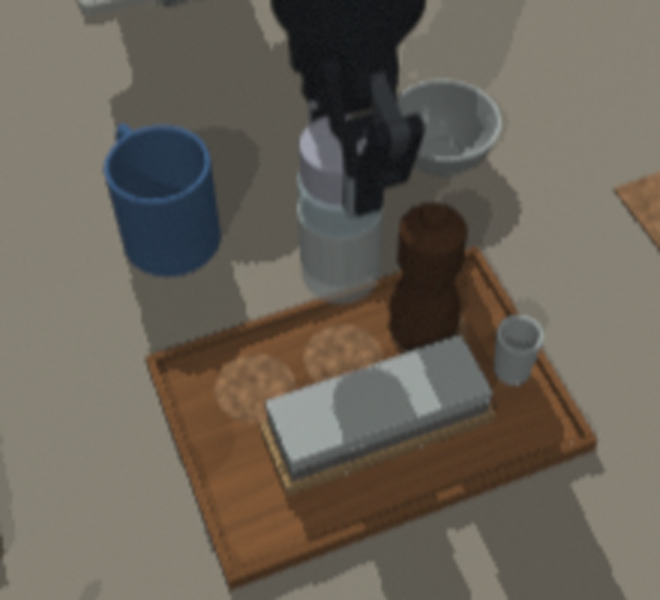

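```bash
python3 -m inch '-0.002 0.02 0 0 0.7 0 0.04;-0.005 0.035 0 0 0 0 0.04;-0.005 0.04 0 0 0 0 0.04;-0.005 0.04 0 0 0 0 0.04;-0.005 0.04 0 0 0 0 0.04'; python3 -m inch '-0.005 0.04 0 0 0 0 0.04;-0.005 0.04 0 0 0 0 0.04;-0.004 0.035 0 0 0 0 0.04;-0.003 0.02 0 0 0 0 0.04;0 0 0 0 0 0 0.04'; python3 go.py 490 -350 180 1
```

```text
clock: 14.1
tool_pos: [506.8, -179.3, 176.2]
tool_rot: [[0.999, 0.036, 0.002], [0.036, -0.999, 0.001], [0.002, -0.001, -1.0]]
force: [0.5, 0.1, -3.0]
finger_gap: 0.531
clock: 14.6
tool_pos: [489.3, -324.4, 171.1]
tool_rot: [[1.0, 0.029, -0.005], [0.029, -1.0, 0.003], [-0.005, -0.003, -1.0]]
force: [0.1, 1.1, -4.1]
finger_gap: 0.536
at [ 489.3 -324.4  171.1] t 14.6 gap 45.8 F [ 0.1  1.1 -4.1]
tool dxyz m [-0.0001  0.0256 -0.009 ] final-frame d [ 0.0003  0.0256 -0.0089] rotvec deg [-0.19  0.31  0.66]
```

```bash
python3 -m inch '0 0.02 0 0 0.3 0 0.04;0 0.006 0.015 0 0 0 0.04;0 0 0.02 0 0 0 0.04;0 0 0.02 0 0 0 0.04;0 0 0 0 0 0 0.04'; python3 go.py 490 -350 92.7 1
```

```text
clock: 15.1
tool_pos: [487.7, -346.1, 108.9]
tool_rot: [[1.0, 0.03, -0.006], [0.03, -0.999, 0.011], [-0.006, -0.012, -1.0]]
force: [-0.2, 0.8, -3.1]
finger_gap: 0.532
at [ 487.7 -346.1  108.9] t 15.1 gap 45.4 F [-0.2  0.8 -3.1]
tool dxyz m [0.0022 0.0041 0.0161] final-frame d [0.0022 0.0039 0.0162] rotvec deg [-0.66  0.34  0.71]
```

```bash
python3 -m inch '0 0.004 0.006 -0.7 0.3 0 0.04;0 0 0.005 0 0 0 0.04;0 0 0 0 0 0 0.04'; python3 go.py 490 -350 92.7 1
```

```text
clock: 15.4
tool_pos: [488.0, -348.0, 96.8]
tool_rot: [[0.999, 0.032, -0.001], [0.032, -0.999, -0.0], [-0.001, -0.0, -1.0]]
force: [-1.0, 0.7, -3.9]
finger_gap: 0.53
at [ 488.  -348.    96.8] t 15.4 gap 45.3 F [-1.   0.7 -3.9]
tool dxyz m [0.0019 0.0021 0.0041] final-frame d [0.0019 0.002  0.0041] rotvec deg [-0.    0.07  0.85]
```

```bash
for i in 1 ; do python3 -m inch '0 0 0.003 0 0 0 0.04;0 0 0 0 0 0 0.04'; done; python3 go.py 490 -350 92.7 1;python3 -m inch '0 0 0.003 0 0 0 0.04;0 0 0 0 0 0 0.04'; python3 go.py 490 -350 92.7 1
```

```text
clock: 15.6
tool_pos: [488.8, -348.1, 94.8]
tool_rot: [[0.999, 0.033, 0.0], [0.033, -0.999, -0.001], [0.0, 0.001, -1.0]]
force: [0.5, -0.5, -3.4]
finger_gap: 0.535
at [ 488.8 -348.1   94.8] t 15.6 gap 45.7 F [ 0.5 -0.5 -3.4]
tool dxyz m [0.0012 0.0019 0.0021] final-frame d [0.0012 0.0019 0.0021] rotvec deg [ 0.06 -0.02  0.88]
clock: 15.8
tool_pos: [490.0, -348.9, 93.5]
tool_rot: [[0.999, 0.033, 0.004], [0.033, -0.999, -0.003], [0.004, 0.003, -1.0]]
force: [-0.6, -0.9, -2.7]
finger_gap: 0.531
at [ 490.  -348.9   93.5] t 15.8 gap 45.3 F [-0.6 -0.9 -2.7]
tool dxyz m [-0.      0.0011  0.0008] final-frame d [0.     0.0011 0.0008] rotvec deg [ 0.19 -0.2   0.88]
```

```bash
python3 -m inch '0 0 0.002 0 -0.2 0 0.04;0 0 0 0 0 0 0.04'; python3 go.py 490 -350 92.7 1; python3 -m inch '0 0 0 0.2 -0.2 0 0.052;0 0 0 0 0 0 0.056;0 0 0 0 0 0 0.065;0 0 0 0 0 0 0.085;0 0 0 0 0 0 0.085';  python3 go.py 490 -350 92.7 1;  python3 - <<'E'
from h import *
crop(snap("scene"),"s8",60,280,120,320,3)
E
```

```text
clock: 16.0
tool_pos: [490.8, -349.6, 93.2]
tool_rot: [[0.999, 0.033, 0.002], [0.033, -0.999, -0.005], [0.002, 0.005, -1.0]]
force: [0.2, 0.1, -2.5]
finger_gap: 0.532
at [ 490.8 -349.6   93.2] t 16.0 gap 45.4 F [ 0.2  0.1 -2.5]
tool dxyz m [-0.0008  0.0004  0.0005] final-frame d [-0.0008  0.0004  0.0005] rotvec deg [ 0.31 -0.12  0.87]
clock: 16.5
tool_pos: [491.8, -350.4, 94.0]
tool_rot: [[0.999, 0.032, 0.001], [0.032, -0.999, -0.003], [0.001, 0.003, -1.0]]
force: [0.5, -0.5, -0.1]
finger_gap: 0.998
at [ 491.8 -350.4   94. ] t 16.5 gap 85.2 F [ 0.5 -0.5 -0.1]
tool dxyz m [-0.0018 -0.0005  0.0013] final-frame d [-0.0018 -0.0004  0.0013] rotvec deg [ 0.17 -0.03  0.86]
```

View pics/s8.png

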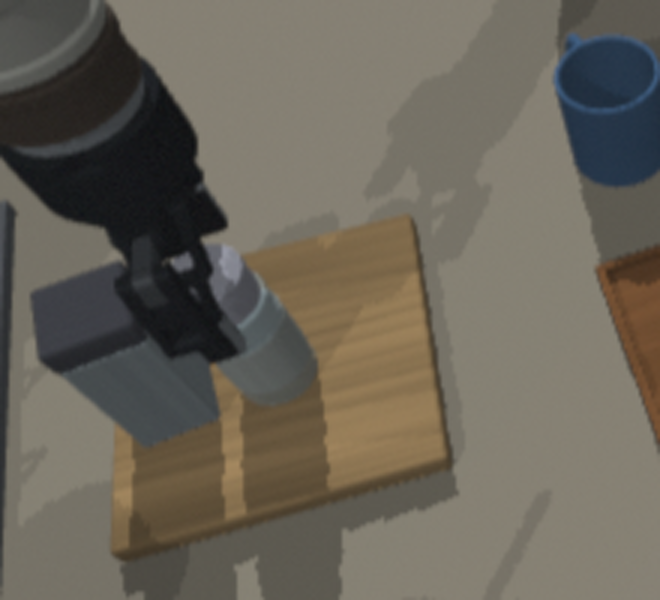

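```bash
python3 -m inch '0 0 -0.03 0 0 0 0.085;0 0 -0.045 0 0 0 0.085;0 0 -0.04 0 0 0 0.085;0 0 0 0 0 0 0.085'; python3 go.py 521.5 57 185 1
python3 - <<'E'
from h import *
s=snap("scene"); w=pts(s); crop(s,"s9",30,280,70,320,3)
E
```

```text
clock: 16.95
tool_pos: [490.2, -349.0, 210.4]
tool_rot: [[0.999, 0.032, -0.004], [0.032, -0.999, 0.001], [-0.004, -0.001, -1.0]]
force: [1.3, 0.5, 0.6]
finger_gap: 0.993
at [ 490.2 -349.   210.4] t 16.95 gap 84.8 F [1.3 0.5 0.6]
tool dxyz m [ 0.0445 -0.4048  0.0255] final-frame d [ 0.0383 -0.4054  0.0254] rotvec deg [-0.04  0.25  0.85]
```

View pics/s9.png

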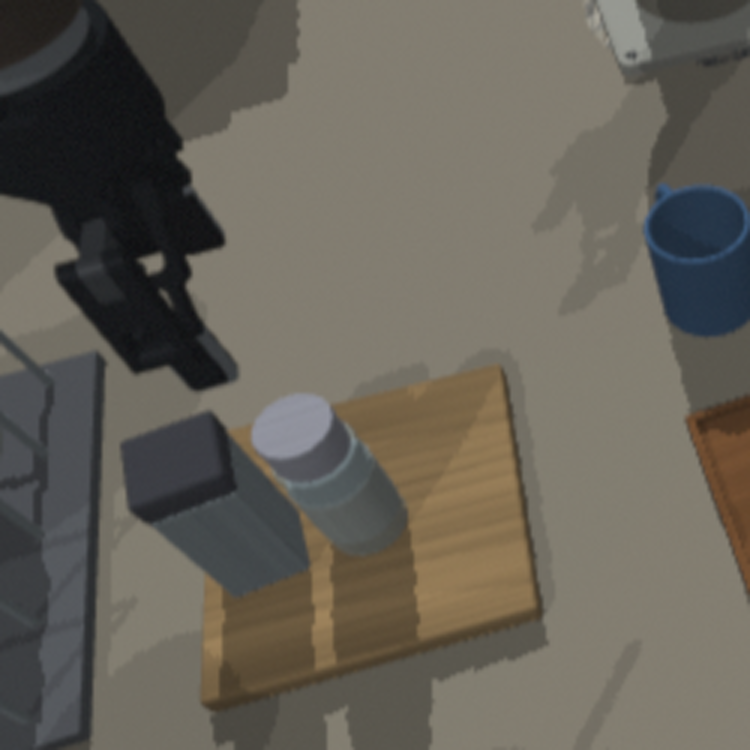

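Run:
```python
from h import *
s=snap("scene"); w=pts(s); np.set_printoptions(suppress=True,precision=1)
m=np.zeros(w.shape[:2],bool); m[70:200,30:112]=1
m&=(s["image"].max(2)<60)&(w[...,2]>145)&(w[...,2]<300)
p=w[m]; print(len(p)); o=p[:,2].argsort()[:25]; print(p[o][:,:])
for lo in range(150,300,15):
    q=p[(p[:,2]>=lo)&(p[:,2]<lo+15)]; 
    if len(q): print(lo,len(q),q.min(0),q.max(0))
print(arm.get_state()["tool_pos"])
t=snap("top"); wt=pts(t)
for nm,b,zz in(("tin",(430,530,140,260),(125,150)),):
    mm=np.zeros(wt.shape[:2],bool); mm[140:260,430:530]=1; mm&=(wt[...,2]>128)&(wt[...,2]<150); print(mm.sum())
crop(t,"t9",400,560,100,280,3)
```

```text
1091
[[ 447.3 -347.4  231.8]
 [ 447.1 -342.8  232.1]
 [ 448.5 -351.6  232.5]
 [ 447.  -344.1  232.5]
 [ 446.  -341.1  232.6]
 [ 448.3 -348.3  233.2]
 [ 446.4 -354.   233.5]
 [ 447.6 -345.1  233.6]
 [ 449.2 -358.4  233.6]
 [ 449.5 -352.4  233.8]
 [ 448.1 -350.8  234. ]
 [ 447.7 -346.4  234.1]
 [ 449.3 -353.7  234.1]
 [ 448.2 -356.6  234.1]
 [ 447.7 -352.2  234.2]
 [ 448.9 -349.3  234.2]
 [ 447.4 -341.8  234.3]
 [ 447.9 -358.   234.4]
 [ 449.2 -355.   234.6]
 [ 447.7 -347.6  234.6]
 [ 447.5 -343.   234.9]
 [ 447.1 -344.4  235.1]
 [ 447.7 -354.6  235.2]
 [ 446.4 -341.3  235.4]
 [ 540.7 -339.8  235.8]]
225 71 [ 445.6 -358.4  231.8] [ 545.6 -339.1  240. ]
240 206 [ 445.4 -357.2  240.1] [ 548.4 -335.3  254.9]
255 145 [ 440.9 -353.4  255. ] [ 548.3 -334.7  269.6]
270 245 [ 421.4 -357.8  270.2] [ 566.4 -332.   285. ]
285 424 [ 418.4 -357.8  285. ] [ 566.5 -329.6  300. ]
[ 488.2 -347.6  205.2]
542
```

View pics/t9.png

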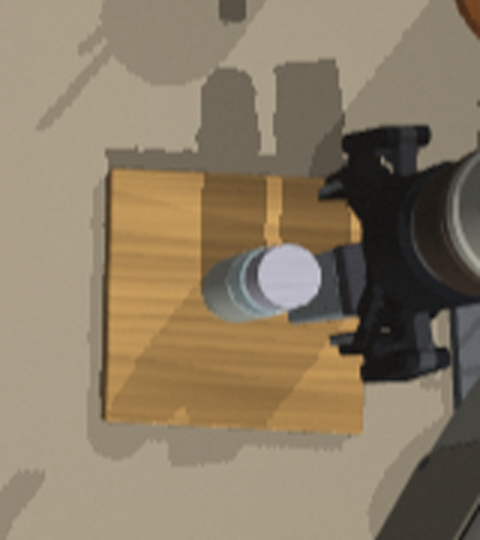

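```bash
python3 -m inch '0.004 -0.03 0 0 0 0.8 0.085;0.004 -0.05 0 0 0 0 0.085;0.004 -0.05 0 0 0 0 0.085;0.004 -0.05 0 0 0 0 0.085;0.004 -0.05 0 0 0 0 0.085'; python3 go.py 521.5 57 185 1
```

```text
clock: 17.6
tool_pos: [498.1, -117.6, 194.0]
tool_rot: [[1.0, 0.004, -0.029], [0.004, -1.0, 0.013], [-0.029, -0.013, -0.999]]
force: [0.5, 0.3, -0.8]
finger_gap: 0.999
at [ 498.1 -117.6  194. ] t 17.6 gap 85.3 F [ 0.5  0.3 -0.8]
tool dxyz m [ 0.0244 -0.1744  0.0105] final-frame d [ 0.0264 -0.1742  0.009 ] rotvec deg [-0.75  1.68 -0.76]
```

```bash
python3 -m inch '0.006 -0.045 0 -0.7 1.6 -0.8 0.085;0.006 -0.045 0 0 0 0 0.085;0.006 -0.045 0 0 0 0 0.085;0.004 -0.03 0 0 0 0 0.085;0 0 0 0 0 0 0.085'; python3 go.py 521.5 57 185 1
```

```text
clock: 18.1
tool_pos: [510.4, 59.9, 184.2]
tool_rot: [[0.999, 0.026, -0.019], [0.026, -1.0, 0.002], [-0.019, -0.002, -1.0]]
force: [0.2, -0.8, 0.2]
finger_gap: 0.995
at [510.4  59.9 184.2] t 18.1 gap 85.0 F [ 0.2 -0.8  0.2]
tool dxyz m [ 0.011   0.0032 -0.001 ] final-frame d [ 0.0111  0.0031 -0.0008] rotvec deg [-0.13  1.07  0.52]
```

```bash
python3 -m inch '0.011 0.003 0 0 1 0 0.085;0 0 0 0 0 0 0.085;0 0 0.03 0 0 0 0.085;0 0 0.02 0 0 0 0.085;0 0 0 0 0 0 0.085'; python3 go.py 521.5 57.3 76 1
```

```text
clock: 18.6
tool_pos: [520.5, 52.4, 129.0]
tool_rot: [[1.0, 0.021, -0.005], [0.021, -1.0, 0.0], [-0.005, -0.0, -1.0]]
force: [-0.4, -0.0, -0.3]
finger_gap: 0.99
at [520.5  52.4 129. ] t 18.6 gap 84.5 F [-0.4 -0.  -0.3]
tool dxyz m [ 0.0014 -0.0049  0.053 ] final-frame d [ 0.0011 -0.0049  0.053 ] rotvec deg [-0.01  0.3   0.23]
```

```bash
python3 -m inch '0.001 -0.004 0.02 0 0 0 0.085;-0.001 0 0.02 0 0 0 0.085;0 0 0 0 0 0 0.085;0 0 0 0 0 0 0.085'; python3 go.py 521.5 57.3 76 1
```

```text
clock: 19.0
tool_pos: [521.7, 51.5, 90.7]
tool_rot: [[1.0, 0.013, -0.003], [0.013, -1.0, -0.0], [-0.003, 0.0, -1.0]]
force: [0.6, 0.5, -0.1]
finger_gap: 0.998
at [521.7  51.5  90.7] t 19.0 gap 85.2 F [ 0.6  0.5 -0.1]
tool dxyz m [-0.0001 -0.0058  0.0147] final-frame d [-0.0001 -0.0058  0.0147] rotvec deg [ 0.02  0.19 -0.26]
```

```bash
python3 -m inch '0 -0.006 0.006 0 0 0 0.085;0 0 0 0 0 0 0.085;0 0 0.006 0 0 0 0.085;0 0 0 0 0 0 0.085;0 0 0 0 0 0 0.085'; python3 go.py 521.5 57.3 76 1
```

```text
clock: 19.5
tool_pos: [524.6, 57.6, 81.9]
tool_rot: [[1.0, 0.012, 0.004], [0.012, -1.0, 0.0], [0.004, -0.0, -1.0]]
force: [0.5, -0.9, 0.2]
finger_gap: 0.992
at [524.6  57.6  81.9] t 19.5 gap 84.7 F [ 0.5 -0.9  0.2]
tool dxyz m [-0.0031  0.0002  0.0058] final-frame d [-0.0031  0.0002  0.0059] rotvec deg [-0.02 -0.21 -0.33]
```

```bash
python3 -m inch '-0.004 0 0.006 0 -0.3 0 0.085;0 0 0 0 0 0 0.085;0 0 0 0 0 0 0.085'; python3 go.py 521.5 57.3 76 1
python3 - <<'E'
from h import *
crop(snap("scene"),"s10",280,420,110,240,5)
E
```

```text
clock: 19.8
tool_pos: [520.2, 57.6, 75.5]
tool_rot: [[1.0, 0.012, -0.002], [0.012, -1.0, 0.0], [-0.002, -0.0, -1.0]]
force: [0.6, -0.3, -0.3]
finger_gap: 1.0
at [520.2  57.6  75.5] t 19.8 gap 85.4 F [ 0.6 -0.3 -0.3]
tool dxyz m [ 0.0013  0.0003 -0.0005] final-frame d [ 0.0013  0.0004 -0.0005] rotvec deg [-0.01  0.12 -0.32]
```

View pics/s10.png

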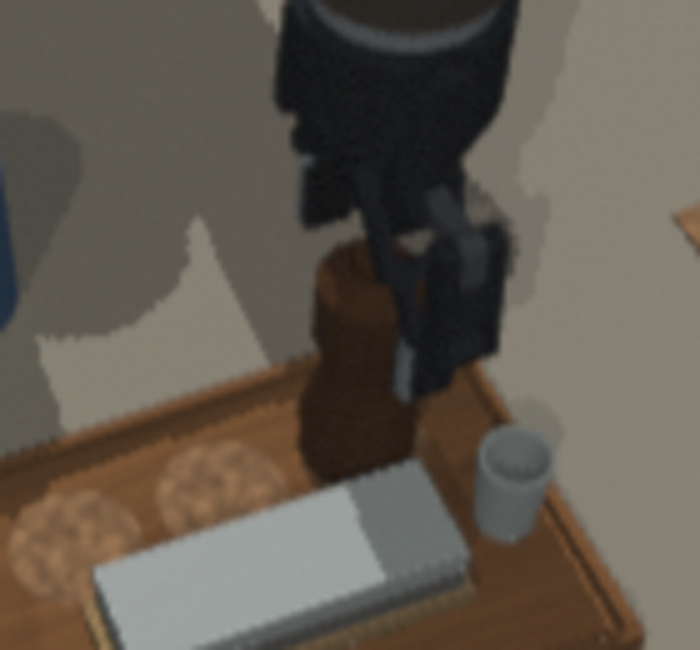

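Far finger at crop (450,330) sits behind the mill's head; eggcup at (515,485) is well clear. Closing.

```bash
python3 -m inch '0.001 0 0 0 0.1 0 0.07;0 0 0 0 0 0 0.035;0 0 0 0 0 0 0.035;0 0 0 0 0 0 0.035;0 0 0 0 0 0 0.035' 50; python3 -m inch '0 0 0 0 0 0 0.035;0 0 0 0 0 0 0.035'; python3 go.py 521.5 57.3 76 1
python3 - <<'E'
from h import *
crop(snap("scene"),"s11",280,420,110,240,5)
E
```

```text
clock: 20.35
tool_pos: [521.9, 57.6, 75.8]
tool_rot: [[1.0, 0.012, 0.001], [0.012, -1.0, 0.0], [0.001, -0.0, -1.0]]
force: [-0.6, -0.2, -0.0]
finger_gap: 0.501
clock: 20.55
tool_pos: [521.9, 57.6, 75.8]
tool_rot: [[1.0, 0.012, 0.001], [0.012, -1.0, 0.0], [0.001, -0.0, -1.0]]
force: [-0.2, -0.3, 1.3]
finger_gap: 0.503
at [521.9  57.6  75.8] t 20.55 gap 43.0 F [-0.2 -0.3  1.3]
tool dxyz m [-0.0004  0.0003 -0.0002] final-frame d [-0.0004  0.0003 -0.0002] rotvec deg [-0.02 -0.05 -0.32]
```

View pics/s11.png

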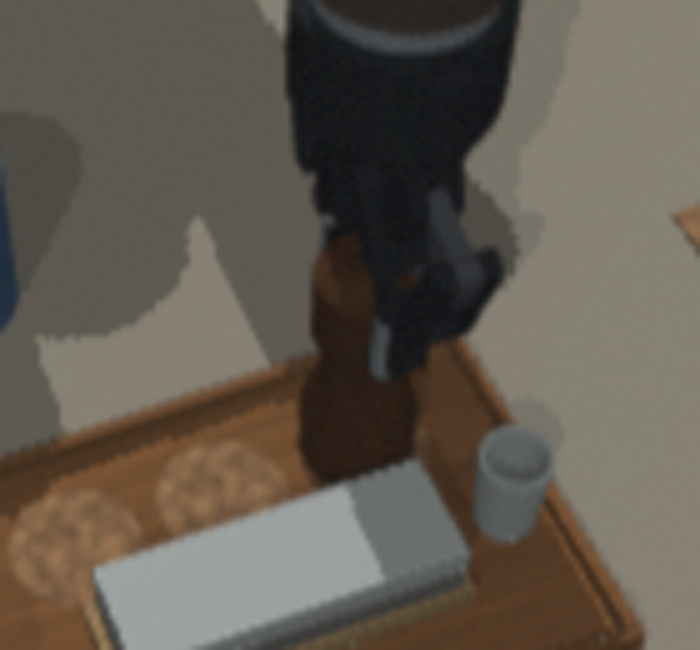

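```bash
python3 -m inch '0 0 -0.01 0 0 0 0.035;0 0 -0.02 0 0 0 0.035;0 0 -0.025 0 0 0 0.035;0 0 -0.03 0 0 0 0.035;0 0 -0.025 0 0 0 0.035';  python3 go.py 488 -286 185 1
python3 - <<'E'
from h import *
crop(snap("scene"),"s12",250,420,80,240,4)
E
```

```text
clock: 21.1
tool_pos: [516.1, 57.0, 184.9]
tool_rot: [[1.0, 0.012, -0.015], [0.012, -1.0, -0.001], [-0.015, 0.001, -1.0]]
force: [1.0, 0.1, -2.3]
finger_gap: 0.5
at [516.1  57.  184.9] t 21.1 gap 42.7 F [ 1.   0.1 -2.3]
tool dxyz m [-0.0321  0.3427  0.0008] final-frame d [-3.400e-02  3.425e-01 -1.000e-04] rotvec deg [ 0.06  0.89 -0.32]
```

View pics/s12.png

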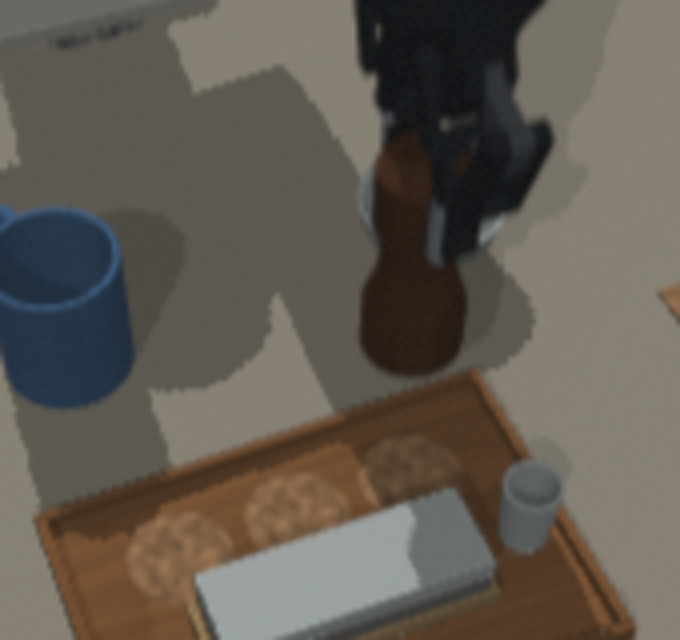

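The mill (crop (410,300)) is up and vertical; three empty cork spots. Over to the board.

```bash
python3 -m inch '-0.002 0.02 0 0 0.9 0 0.035;-0.004 0.035 0 0 0 0 0.035;-0.004 0.04 0 0 0 0 0.035;-0.004 0.04 0 0 0 0 0.035;-0.004 0.04 0 0 0 0 0.035'; python3 -m inch '-0.004 0.04 0 0 0 0 0.035;-0.004 0.04 0 0 0 0 0.035;-0.004 0.035 0 0 0 0 0.035;-0.003 0.02 0 0 0 0 0.035;0 0 0 0 0 0 0.035'; python3 go.py 488 -286 185 1
```

```text
clock: 21.65
tool_pos: [503.9, -117.6, 191.8]
tool_rot: [[1.0, 0.024, 0.013], [0.024, -1.0, 0.002], [0.013, -0.002, -1.0]]
force: [0.1, -0.9, -1.6]
finger_gap: 0.503
clock: 22.15
tool_pos: [488.0, -262.7, 189.9]
tool_rot: [[1.0, 0.017, 0.01], [0.017, -1.0, 0.002], [0.01, -0.002, -1.0]]
force: [0.7, -0.1, -2.5]
finger_gap: 0.499
at [ 488.  -262.7  189.9] t 22.15 gap 42.6 F [ 0.7 -0.1 -2.5]
tool dxyz m [-0.0004  0.0233  0.0049] final-frame d [-0.0004  0.0233  0.0049] rotvec deg [-0.1  -0.56 -0.03]
```

```bash
python3 -m inch '0 0.02 0 0 -0.6 0 0.035;0 0.005 0.02 0 0 0 0.035;0 0 0.03 0 0 0 0.035;0 0 0.025 0 0 0 0.035;0 0 0 0 0 0 0.035'; python3 go.py 488 -286 87.8 1
```

```text
clock: 22.65
tool_pos: [487.8, -286.0, 112.7]
tool_rot: [[1.0, 0.017, -0.001], [0.017, -1.0, 0.004], [-0.001, -0.004, -1.0]]
force: [-0.1, -0.1, -3.0]
finger_gap: 0.498
at [ 487.8 -286.   112.7] t 22.65 gap 42.6 F [-0.1 -0.1 -3. ]
tool dxyz m [0.0002 0.0001 0.0249] final-frame d [ 0.0002 -0.      0.0249] rotvec deg [-0.25  0.08 -0.02]
```

```bash
python3 -m inch '0 0 0.012 -0.2 0 0 0.035;0 0 0.008 0 0 0 0.035;0 0 0 0 0 0 0.035'; python3 go.py 488 -286 87.8 1;python3 -m inch '0 0 0.003 0 0 0 0.035;0 0 0 0 0 0 0.035'; python3 go.py 488 -286 87.8 1
```

```text
clock: 22.95
tool_pos: [488.6, -284.2, 94.1]
tool_rot: [[1.0, 0.019, -0.001], [0.019, -1.0, 0.001], [-0.001, -0.001, -1.0]]
force: [-0.2, -0.2, -1.8]
finger_gap: 0.5
at [ 488.6 -284.2   94.1] t 22.95 gap 42.7 F [-0.2 -0.2 -1.8]
tool dxyz m [-0.0007  0.0018  0.0063] final-frame d [-0.0007  0.0018  0.0063] rotvec deg [-0.08  0.05  0.11]
clock: 23.15
tool_pos: [489.8, -284.2, 92.8]
tool_rot: [[1.0, 0.02, 0.002], [0.02, -1.0, 0.0], [0.002, -0.0, -1.0]]
force: [0.1, -0.2, -2.1]
finger_gap: 0.502
at [ 489.8 -284.2   92.8] t 23.15 gap 42.9 F [ 0.1 -0.2 -2.1]
tool dxyz m [-0.0018  0.0017  0.005 ] final-frame d [-0.0018  0.0017  0.005 ] rotvec deg [-0.01 -0.09  0.15]
```

```bash
python3 -m inch '-0.001 0 0.004 0 -0.1 0 0.035;0 0 0 0 0 0 0.035'; python3 -m inch '0 0 0.003 0 0 0 0.035;0 0 0 0 0 0 0.035'; python3 go.py 488 -286 87.8 1
```

```text
clock: 23.35
tool_pos: [489.6, -284.7, 90.0]
tool_rot: [[1.0, 0.02, 0.002], [0.02, -1.0, -0.001], [0.002, 0.001, -1.0]]
force: [-0.3, -0.1, -2.9]
finger_gap: 0.5
clock: 23.55
tool_pos: [490.5, -285.3, 88.1]
tool_rot: [[1.0, 0.02, 0.004], [0.02, -1.0, -0.003], [0.004, 0.003, -1.0]]
force: [-0.0, 0.7, -2.1]
finger_gap: 0.501
at [ 490.5 -285.3   88.1] t 23.55 gap 42.8 F [-0.   0.7 -2.1]
tool dxyz m [-0.0025  0.0006  0.0002] final-frame d [-0.0025  0.0006  0.0003] rotvec deg [ 0.15 -0.24  0.15]
```

```bash
python3 -m inch '0 0 0.001 0.1 -0.3 0 0.035;0 0 0 0 0 0 0.035';python3 go.py 488 -286 87.8 1; python3 -m inch '0 0 0 0 -0.1 0 0.05;0 0 0 0 0 0 0.054;0 0 0 0 0 0 0.065;0 0 0 0 0 0 0.085;0 0 0 0 0 0 0.085';  python3 go.py 490 -350 92.7 1;  python3 - <<'E'
from h import *
crop(snap("scene"),"s13",60,280,120,320,3)
E
```

```text
clock: 23.75
tool_pos: [490.8, -285.6, 87.8]
tool_rot: [[1.0, 0.02, -0.0], [0.02, -1.0, -0.001], [-0.0, 0.001, -1.0]]
force: [0.4, 0.4, -2.1]
finger_gap: 0.5
at [ 490.8 -285.6   87.8] t 23.75 gap 42.7 F [ 0.4  0.4 -2.1]
tool dxyz m [-0.0028  0.0003  0.    ] final-frame d [-0.0028  0.0003  0.    ] rotvec deg [0.08 0.01 0.14]
clock: 24.25
tool_pos: [491.3, -285.9, 87.8]
tool_rot: [[1.0, 0.02, -0.001], [0.02, -1.0, -0.002], [-0.001, 0.002, -1.0]]
force: [-0.2, -0.4, -0.5]
finger_gap: 0.997
at [ 491.3 -285.9   87.8] t 24.25 gap 85.1 F [-0.2 -0.4 -0.5]
tool dxyz m [-0.0025  0.0641 -0.0048] final-frame d [-0.0024  0.0641 -0.0049] rotvec deg [0.1  0.08 0.14]
```

View pics/s13.png

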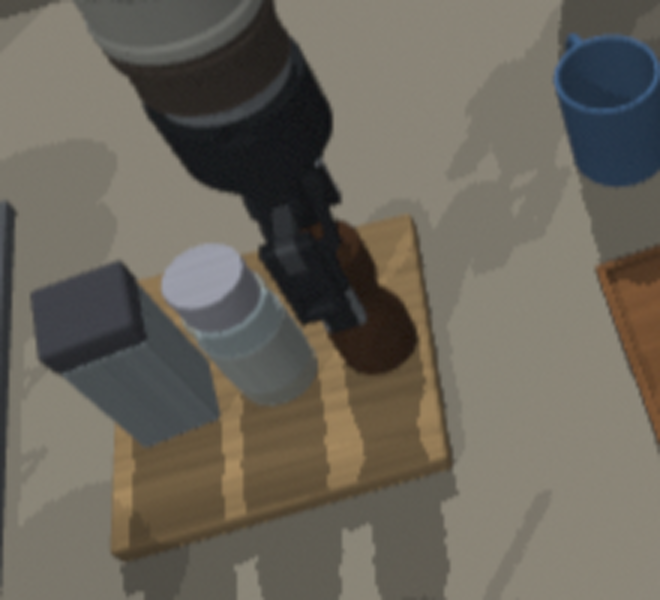

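```bash
python3 -m inch '0 0 -0.03 0 0 0 0.085;0 0 -0.045 0 0 0 0.085;0 0 -0.045 0 0 0 0.085;0 0 0 0 0 0 0.085'
python3 - <<'E'
from h import *
s=snap("top"); w=pts(s); np.set_printoptions(suppress=True,precision=1)
m=np.zeros(w.shape[:2],bool); m[130:185,290:370]=1; m&=(w[...,2]>38)&(w[...,2]<56)
p=w[m]; print(len(p),np.median(p[:,2]),p.mean(0),cv2.minAreaRect(p[:,:2].astype(np.float32)))
c=max(cv2.findContours(m.astype(np.uint8),0,2)[0],key=cv2.contourArea)[:,0]
print(cv2.minAreaRect(np.array([ray(s,u,v,46)[:2] for u,v in c],np.float32)))
m=np.zeros(w.shape[:2],bool); m[100:280,400:550]=1; m&=(w[...,2]>125)&(w[...,2]<150)
n,l,st,ce=cv2.connectedComponentsWithStats(m.astype(np.uint8))
for i in range(1,n):
    if st[i,4]>50: print(st[i,4],w[l==i].mean(0))
crop(s,"t14",230,560,100,290,2)
E
python3 go.py 586 -4.5 185 1.2
```

```text
clock: 24.7
tool_pos: [489.9, -284.8, 209.4]
tool_rot: [[1.0, 0.02, -0.007], [0.02, -1.0, 0.001], [-0.007, -0.002, -1.0]]
force: [2.0, -0.8, 0.9]
finger_gap: 0.999
1257 46.04713589609469 [585.2  -4.1  46. ] ((586.0581665039062, -4.323516845703125), (48.85136413574219, 138.81581115722656), 0.8622710108757019)
((584.8822631835938, -4.4933319091796875), (49.08095169067383, 138.38165283203125), 0.1971479058265686)
347 [ 490.9 -284.   134.3]
96 [ 470.1 -408.   136.4]
at [ 488.6 -284.   206.3] t 24.75 gap 85.1 F [ 0.9  0.2 -0.6]
tool dxyz m [ 0.1031 -0.2775  0.0213] final-frame d [ 0.1032 -0.2774  0.0213] rotvec deg [-0.23  0.62 -0.07]
```

View pics/t14.png

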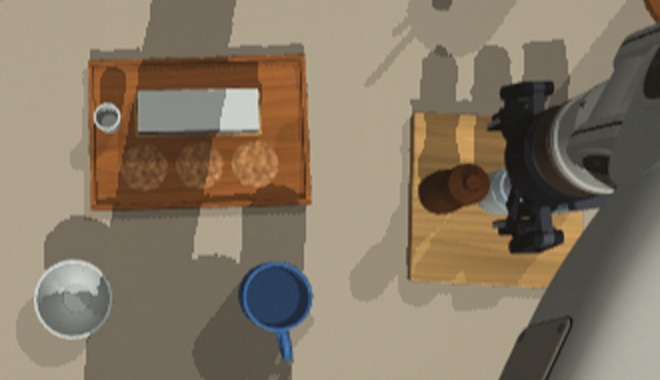

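```bash
python3 -m inch '0.017 -0.04 0 0 0.6 0 0.085;0.018 -0.048 0 0 0 0 0.085;0.018 -0.048 0 0 0 0 0.085;0.018 -0.048 0 0 0 0 0.085;0.018 -0.048 0 0 0 0 0.085'; python3 go.py 585.5 -4.4 150 0.9
```

```text
clock: 25.25
tool_pos: [570.7, -55.4, 200.7]
tool_rot: [[1.0, 0.004, -0.007], [0.004, -1.0, 0.003], [-0.007, -0.003, -1.0]]
force: [1.6, -0.4, 0.3]
finger_gap: 0.998
at [570.7 -55.4 200.7] t 25.25 gap 85.2 F [ 1.6 -0.4  0.3]
tool dxyz m [ 0.0154 -0.0508  0.0508] final-frame d [ 0.0156 -0.0508  0.0507] rotvec deg [-0.2   0.4  -0.67]
```

```bash
python3 -m inch '0.011 -0.038 0 0 0 -0.6 0.085;0.003 -0.008 0 0 0 0 0.085;0 0 0.04 0 0 0 0.085;0 0 0.04 0 0 0 0.085;0 0 0 0 0 0 0.085'; python3 go.py 585.5 -4.4 10 0.9
```

```text
clock: 25.75
tool_pos: [582.4, 0.5, 112.2]
tool_rot: [[1.0, 0.026, -0.014], [0.027, -1.0, 0.004], [-0.014, -0.004, -1.0]]
force: [-0.7, 0.2, -0.7]
finger_gap: 0.998
at [5.824e+02 5.000e-01 1.122e+02] t 25.75 gap 85.2 F [-0.7  0.2 -0.7]
tool dxyz m [0.0044 0.0054 0.1022] final-frame d [0.003  0.0049 0.1022] rotvec deg [-0.25  0.81  0.62]
```

```bash
python3 -m inch '0.003 0.005 0.03 0 0.8 0.6 0.085;0 0 0.03 0 0 0 0.085;0 0 0 0 0 0 0.085;0 0 0 0 0 0 0.085'; python3 go.py 585.5 -4.4 10 0.9;  python3 - <<'E'
from h import *
s=snap("scene"); crop(s,"s15",230,430,110,290,4)
E
```

```text
clock: 26.15
tool_pos: [585.6, -6.9, 53.7]
tool_rot: [[1.0, 0.012, 0.0], [0.012, -1.0, 0.004], [0.0, -0.004, -1.0]]
force: [-0.1, 0.3, 0.8]
finger_gap: 0.995
at [585.6  -6.9  53.7] t 26.15 gap 85.0 F [-0.1  0.3  0.8]
tool dxyz m [-0.0001 -0.0023  0.0437] final-frame d [-0.0001 -0.0025  0.0437] rotvec deg [-0.21 -0.02 -0.19]
```

View pics/s15.png

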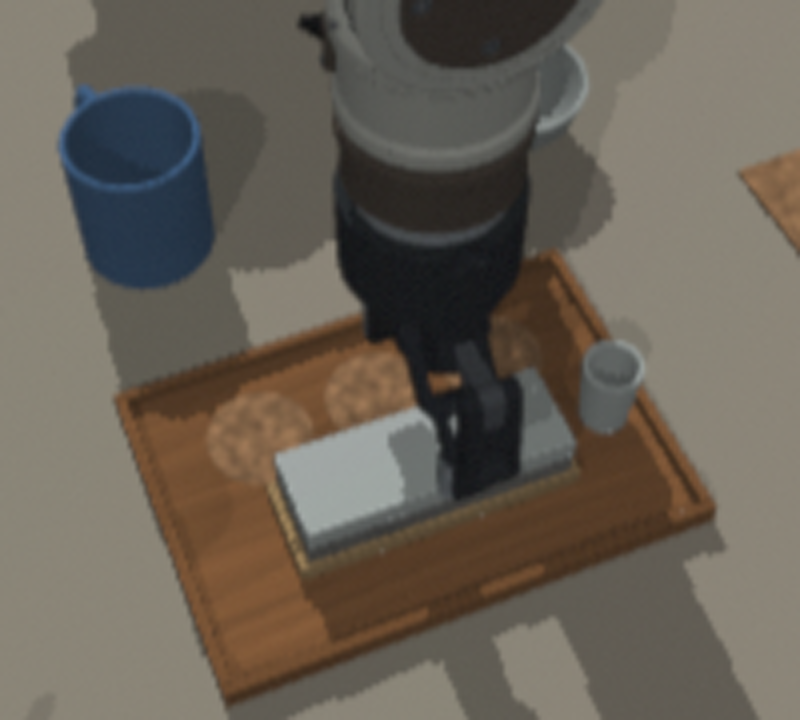

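Run:
```python
from h import *
s=snap("scene"); w=pts(s); np.set_printoptions(suppress=True,precision=0)
for v in range(222,242,2): print(v,w[v,344],w[v,350],w[v,357])
print(arm.get_state()["tool_pos"])
```

```text
222 [650. -18. 144.] [658. -12. 154.] [657.   2. 143.]
224 [650. -18. 138.] [651.  -8. 135.] [658.   2. 140.]
226 [651. -18. 133.] [655.  -9. 134.] [658.   2. 133.]
228 [652. -19. 130.] [658. -10. 133.] [659.   2. 128.]
230 [655. -19. 128.] [660. -11. 131.] [613.  31.  28.]
232 [643. -13.  96.] [642.  -1.  88.] [611.  32.  16.]
234 [643. -13.  90.] [613.  16.  22.] [nan nan nan]
236 [613.   3.  21.] [615.  16.  16.] [614.  32.   5.]
238 [614.   3.  16.] [615.  16.   8.] [619.  30.   7.]
240 [615.   3.  10.] [617.  15.   5.] [623.  28.   5.]
[586.  -7.  54.]
```

```bash
python3 -m inch '0 -0.004 0.02 0 0 0 0.085;0 0 0.015 0 0 0 0.085;0 0 0 0 0 0 0.085;0 0 0 0 0 0 0.085'; python3 go.py 585.5 -4.4 10 0.9
```

```text
clock: 26.65
tool_pos: [592.8, -3.0, 27.5]
tool_rot: [[1.0, 0.012, 0.016], [0.012, -1.0, 0.003], [0.016, -0.003, -1.0]]
force: [0.5, 0.6, 0.2]
finger_gap: 0.992
at [592.8  -3.   27.5] t 26.65 gap 84.7 F [0.5 0.6 0.2]
tool dxyz m [-0.0076  0.0013  0.0174] final-frame d [-0.0073  0.0012  0.0175] rotvec deg [-0.19 -0.94 -0.22]
```

```bash
python3 -m inch '-0.008 0.001 0.007 0 -1 0 0.085;0 0 0 0 0 0 0.085;0 0 0 0 0 0 0.085'; python3 go.py 585.5 -4.4 10 0.9; python3 -m inch '-0.002 0 0.005 0 -0.2 0 0.085;0 0 0 0 0 0 0.085;0 0 0 0 0 0 0.085'; python3 go.py 585.5 -4.4 10 0.9
```

```text
clock: 26.95
tool_pos: [586.6, -4.3, 23.6]
tool_rot: [[1.0, 0.012, 0.003], [0.012, -1.0, 0.003], [0.003, -0.003, -1.0]]
force: [0.9, 1.0, 0.1]
finger_gap: 0.996
at [586.6  -4.3  23.6] t 26.95 gap 85.0 F [0.9 1.  0.1]
tool dxyz m [-0.0012  0.0001  0.0136] final-frame d [-0.0011  0.      0.0136] rotvec deg [-0.18 -0.18 -0.23]
clock: 27.25
tool_pos: [584.8, -4.4, 18.7]
tool_rot: [[1.0, 0.012, 0.0], [0.012, -1.0, 0.003], [0.0, -0.003, -1.0]]
force: [0.1, 0.2, -0.6]
finger_gap: 0.994
at [584.8  -4.4  18.7] t 27.25 gap 84.9 F [ 0.1  0.2 -0.6]
tool dxyz m [0.0007 0.     0.0087] final-frame d [ 0.0007 -0.      0.0087] rotvec deg [-0.18 -0.01 -0.23]
```

Now part-close to 64 mm (the pads swing forward) and look at the tip height.

```bash
python3 -m inch '0 0 0 0 0 0 0.064;0 0 0 0 0 0 0.064;0 0 0 0 0 0 0.064'; python3 go.py 585.5 -4.4 10 0.9;  python3 - <<'E'
from h import *
s=snap("scene"); crop(s,"s16",290,400,170,270,6); w=pts(s); np.set_printoptions(suppress=True,precision=0)
for v in range(228,256,2): print(v,w[v,335],w[v,340],w[v,345],w[v,350],w[v,355])
E
```

```text
clock: 27.55
tool_pos: [584.7, -4.4, 18.6]
tool_rot: [[1.0, 0.012, -0.0], [0.012, -1.0, 0.003], [-0.0, -0.003, -1.0]]
force: [-0.1, 0.8, -0.6]
finger_gap: 0.753
at [584.7  -4.4  18.6] t 27.55 gap 64.3 F [-0.1  0.8 -0.6]
tool dxyz m [0.0008 0.     0.0086] final-frame d [0.0008 0.     0.0086] rotvec deg [-0.18  0.01 -0.23]
228 [603. -12.  46.] [628. -14.  88.] [649. -15. 123.] [652.  -7. 123.] [651.   3. 115.]
230 [607. -14.  46.] [630. -15.  85.] [651. -16. 120.] [652.  -7. 115.] [651.   4. 107.]
232 [611. -16.  46.] [631. -15.  79.] [651. -15. 113.] [651.  -6. 106.] [650.   5.  98.]
234 [613. -17.  43.] [624. -11.  57.] [651. -15. 104.] [647.  -3.  91.] [650.   6.  89.]
236 [613. -16.  33.] [624. -11.  49.] [650. -14.  95.] [650.  -4.  89.] [616.  26.  11.]
238 [612. -16.  24.] [624. -11.  41.] [650. -14.  88.] [614.  16.   7.] [618.  26.   7.]
240 [613. -16.  18.] [616.  -6.  17.] [615.   5.   8.] [618.  15.   7.] [622.  24.   6.]
242 [616. -17.  15.] [614.  -5.   5.] [618.   4.   5.] [622.  13.   6.] [625.  23.   5.]
244 [615. -16.   4.] [619.  -7.   6.] [622.   2.   5.] [626.  11.   7.] [629.  21.   4.]
246 [620. -19.   8.] [622.  -9.   4.] [626.   1.   4.] [630.  10.   6.] [633.  19.   5.]
248 [623. -20.   5.] [627. -10.   5.] [631.  -1.   6.] [634.   8.   6.] [637.  17.   5.]
250 [627. -21.   5.] [631. -12.   5.] [635.  -3.   6.] [639.   6.   7.] [642.  15.   6.]
252 [632. -23.   6.] [636. -14.   7.] [640.  -5.   9.] [642.   4.   6.] [646.  13.   6.]
254 [637. -25.   8.] [640. -16.   9.] [643.  -6.   6.] [646.   3.   4.] [653.  10.  13.]
```

View pics/s16.png

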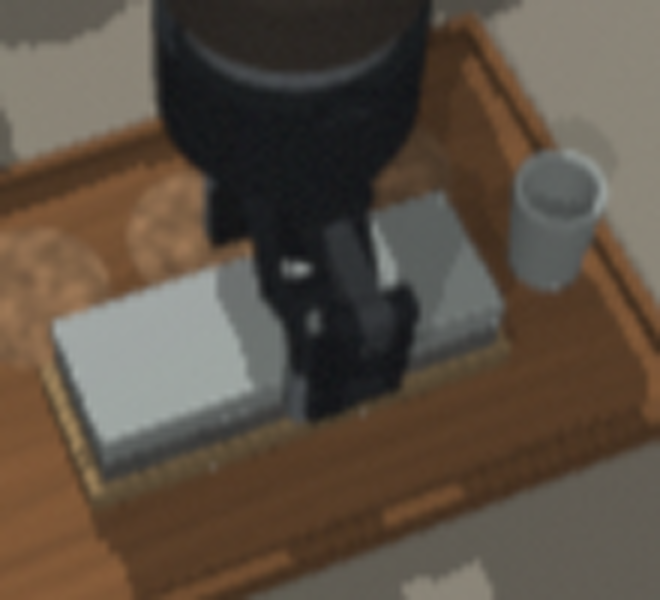

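```bash
python3 -m inch '0 0 0.006 0 0 0 0.064;0 0 0 0 0 0 0.064;0 0 0 0 0 0 0.064'; python3 go.py 585.5 -4.4 10 0.9; python3 -m inch '0 0 0.003 0 0 0 0.064;0 0 0 0 0 0 0.064;0 0 0 0 0 0 0.064'; python3 go.py 585.5 -4.4 10 0.9;  python3 - <<'E'
from h import *
s=snap("scene"); crop(s,"s17",290,400,170,270,6)
w=pts(s); np.set_printoptions(suppress=True,precision=0)
for v in range(232,250,2): print(v,w[v,335],w[v,337],w[v,339],w[v,341],w[v,343])
E
```

```text
clock: 27.9
tool_pos: [584.7, -4.4, 12.0]
tool_rot: [[1.0, 0.012, -0.0], [0.012, -1.0, 0.003], [-0.0, -0.003, -1.0]]
force: [0.3, 0.5, -0.5]
finger_gap: 0.751
at [584.7  -4.4  12. ] t 27.9 gap 64.2 F [ 0.3  0.5 -0.5]
tool dxyz m [0.0008 0.     0.002 ] final-frame d [0.0008 0.     0.002 ] rotvec deg [-0.18  0.01 -0.23]
clock: 28.2
tool_pos: [584.6, -4.3, 8.5]
tool_rot: [[1.0, 0.012, -0.001], [0.012, -1.0, 0.003], [-0.001, -0.003, -1.0]]
force: [0.1, 0.2, 1.2]
finger_gap: 0.749
at [584.6  -4.3   8.5] t 28.2 gap 63.9 F [0.1 0.2 1.2]
tool dxyz m [ 0.0009  0.0001 -0.0015] final-frame d [ 0.0009  0.0001 -0.0015] rotvec deg [-0.18  0.03 -0.23]
232 [611. -16.  45.] [618. -15.  56.] [628. -16.  75.] [630. -12.  75.] [644. -16. 101.]
234 [614. -17.  43.] [618. -15.  50.] [628. -15.  67.] [631. -13.  70.] [644. -15.  93.]
236 [613. -16.  34.] [619. -15.  43.] [624. -13.  50.] [628. -11.  55.] [645. -15.  88.]
238 [613. -16.  25.] [619. -14.  35.] [625. -13.  44.] [628. -11.  48.] [645. -15.  80.]
240 [614. -16.  20.] [614. -12.  16.] [624. -12.  34.] [628. -10.  41.] [647. -15.  76.]
242 [614. -16.  12.] [615. -12.  11.] [624. -12.  26.] [629. -10.  35.] [616.   1.   4.]
244 [614. -16.   3.] [617. -13.   5.] [618.  -9.   6.] [620.  -5.   6.] [621.  -1.   5.]
246 [620. -19.   8.] [621. -14.   6.] [622. -10.   4.] [624.  -7.   5.] [626.  -4.   7.]
248 [624. -20.   7.] [626. -16.   7.] [626. -12.   4.] [628.  -9.   7.] [630.  -5.   8.]
```

View pics/s17.png

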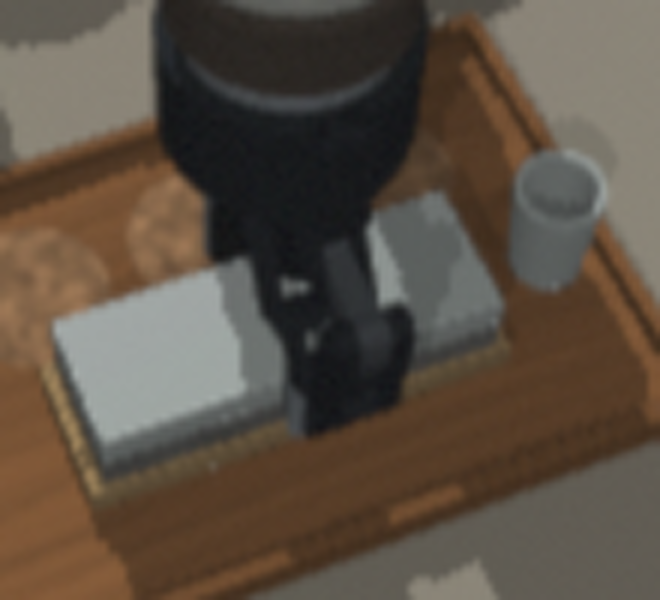

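Pad tip now at about z = 25 mm; closing brings it to about 21, just above the base. Gripping the stone.

```bash
python3 -m inch '0.001 0 -0.001 0 0 0 0.055;0 0 0 0 0 0 0.042;0 0 0 0 0 0 0.042;0 0 0 0 0 0 0.042;0 0 0 0 0 0 0.042' 80; python3 -m inch '0 0 0 0 0 0 0.042;0 0 0 0 0 0 0.042'; python3 go.py 585.5 -4.4 60 0.9; python3 -m inch '0 0 -0.006 0 0 0 0.042;0 0 -0.012 0 0 0 0.042;0 0 -0.02 0 0 0 0.042;0 0 -0.02 0 0 0 0.042;0 0 0 0 0 0 0.042'; python3 go.py 585.5 -4.4 60 0.9
python3 - <<'E'
from h import *
s=snap("scene"); crop(s,"s18",230,430,110,290,4)
E
```

```text
clock: 28.75
tool_pos: [587.0, -4.3, 10.7]
tool_rot: [[1.0, 0.012, 0.002], [0.012, -1.0, 0.003], [0.002, -0.003, -1.0]]
force: [0.1, -0.5, 0.6]
finger_gap: 0.547
clock: 28.95
tool_pos: [587.0, -4.3, 10.7]
tool_rot: [[1.0, 0.012, 0.002], [0.012, -1.0, 0.003], [0.002, -0.003, -1.0]]
force: [0.2, -0.4, 0.6]
finger_gap: 0.545
at [587.   -4.3  10.7] t 28.95 gap 46.6 F [ 0.2 -0.4  0.6]
tool dxyz m [-0.0014 -0.0001 -0.0493] final-frame d [-0.0015  0.     -0.0493] rotvec deg [-0.18 -0.13 -0.22]
clock: 29.45
tool_pos: [580.3, -4.5, 66.2]
tool_rot: [[1.0, 0.012, -0.014], [0.012, -1.0, 0.003], [-0.014, -0.003, -1.0]]
force: [1.2, 0.2, -6.1]
finger_gap: 0.544
at [580.3  -4.5  66.2] t 29.45 gap 46.5 F [ 1.2  0.2 -6.1]
tool dxyz m [0.0053 0.     0.0061] final-frame d [0.0052 0.     0.0062] rotvec deg [-0.2   0.8  -0.23]
```

View pics/s18.png

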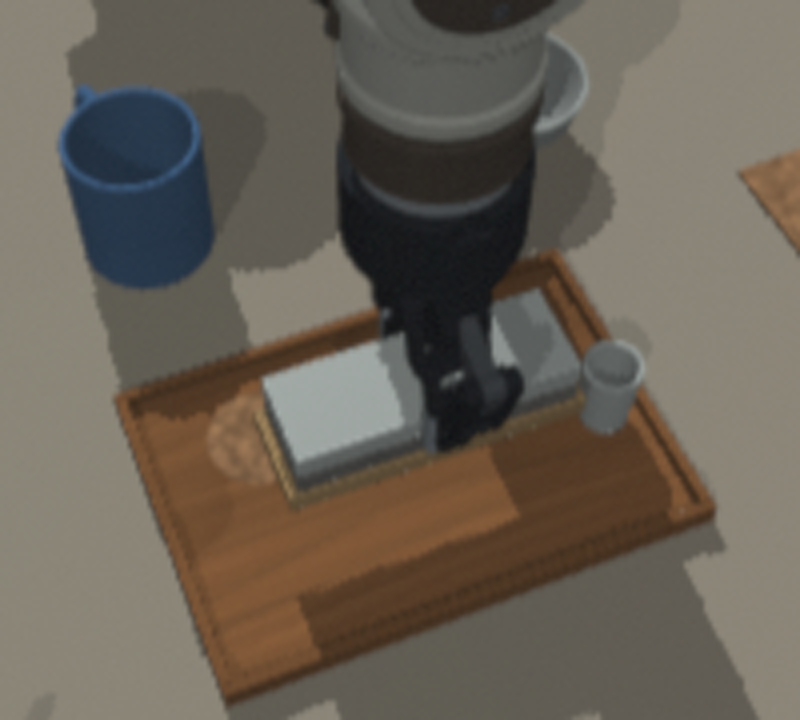

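```bash
python3 -m inch '0.004 0 -0.02 0 0.8 0 0.042;0 0 -0.025 0 0 0 0.042;0 0 -0.02 0 0 0 0.042;0 0 0 0 0 0 0.042'; python3 go.py 502 354 125 2.4; python3 -m inch '-0.004 -0.02 0 0 0 0 0.042;-0.008 -0.035 0 0 0 0 0.042;-0.009 -0.04 0 0 0 0 0.042;-0.009 -0.04 0 0 0 0 0.042;-0.009 -0.04 0 0 0 0 0.042'; python3 go.py 502 354 125 2.4
```

```text
clock: 29.9
tool_pos: [580.7, -4.6, 129.5]
tool_rot: [[1.0, 0.012, -0.01], [0.012, -1.0, 0.004], [-0.01, -0.004, -1.0]]
force: [1.0, -0.1, -5.6]
finger_gap: 0.54
at [580.7  -4.6 129.5] t 29.9 gap 46.1 F [ 1.  -0.1 -5.6]
tool dxyz m [-0.0745 -0.3595  0.0066] final-frame d [-0.0636 -0.3616  0.0045] rotvec deg [-0.22  0.54 -1.73]
clock: 30.4
tool_pos: [539.2, 168.2, 126.5]
tool_rot: [[1.0, -0.001, -0.012], [-0.001, -1.0, 0.0], [-0.012, -0.0, -1.0]]
force: [0.7, 0.6, -6.2]
finger_gap: 0.544
at [539.2 168.2 126.5] t 30.4 gap 46.5 F [ 0.7  0.6 -6.2]
tool dxyz m [-0.0375 -0.1858  0.0019] final-frame d [-0.0294 -0.1872  0.0015] rotvec deg [-0.02  0.67 -2.49]
```

```bash
python3 -m inch '-0.008 -0.04 0 0 0.6 -2.4 0.042;-0.007 -0.04 0 0 0 0 0.042;-0.006 -0.04 0 0 0 0 0.042;-0.005 -0.03 0 0 0 0 0.042;0 0 0 0 0 0 0.042'; python3 go.py 502 354 125 2.4
```

```text
clock: 30.9
tool_pos: [501.5, 327.4, 120.2]
tool_rot: [[0.999, 0.049, -0.009], [0.049, -0.999, -0.001], [-0.009, 0.0, -1.0]]
force: [0.5, 0.1, -7.3]
finger_gap: 0.545
at [501.5 327.4 120.2] t 30.9 gap 46.6 F [ 0.5  0.1 -7.3]
tool dxyz m [ 0.0017 -0.0266 -0.0048] final-frame d [ 0.0016 -0.0266 -0.0048] rotvec deg [0.01 0.5  0.42]
```

```bash
python3 -m inch '0.001 -0.022 0 0 0.5 0.4 0.042;0 -0.005 0.02 0 0 0 0.042;0 0 0.03 0 0 0 0.042;0 0 0.02 0 0 0 0.042;0 0 0 0 0 0 0.042'; python3 go.py 502 354 8.7 2.4
```

```text
clock: 31.4
tool_pos: [498.2, 354.2, 43.2]
tool_rot: [[0.999, 0.045, -0.004], [0.045, -0.999, -0.005], [-0.004, 0.005, -1.0]]
force: [-0.8, -1.9, -7.7]
finger_gap: 0.548
at [498.2 354.2  43.2] t 31.4 gap 46.8 F [-0.8 -1.9 -7.7]
tool dxyz m [0.0039 0.0002 0.0344] final-frame d [0.0038 0.0004 0.0345] rotvec deg [0.28 0.25 0.18]
```

```bash
python3 -m inch '0.003 0 0.012 0.3 0.2 0 0.042;0 0 0.008 0 0 0 0.042;0 0 0 0 0 0 0.042;0 0 0 0 0 0 0.042'; python3 go.py 502 354 8.7 2.4; python3 -m inch '0 0 0.004 0 0 0 0.042;0 0 0 0 0 0 0.042;0 0 0 0 0 0 0.042'; python3 go.py 502 354 8.7 2.4
```

```text
clock: 31.8
tool_pos: [501.2, 352.6, 22.8]
tool_rot: [[0.999, 0.043, -0.002], [0.043, -0.999, -0.001], [-0.003, 0.001, -1.0]]
force: [0.3, 0.8, -6.7]
finger_gap: 0.544
at [501.2 352.6  22.8] t 31.8 gap 46.5 F [ 0.3  0.8 -6.7]
tool dxyz m [ 0.0009 -0.0014  0.0141] final-frame d [ 0.0009 -0.0014  0.0141] rotvec deg [0.06 0.14 0.09]
clock: 32.1
tool_pos: [502.6, 353.4, 21.0]
tool_rot: [[0.999, 0.043, 0.001], [0.043, -0.999, 0.001], [0.001, -0.001, -1.0]]
force: [-0.2, 0.8, -5.9]
finger_gap: 0.545
at [502.6 353.4  21. ] t 32.1 gap 46.5 F [-0.2  0.8 -5.9]
tool dxyz m [-0.0006 -0.0006  0.0123] final-frame d [-0.0006 -0.0006  0.0123] rotvec deg [-0.06 -0.05  0.08]
```

```bash
python3 -m inch '0 0 0.006 0 0 0 0.042;0 0 0.003 0 0 0 0.042;0 0 0 0 0 0 0.042'; python3 go.py 502 354 8.7 2.4; python3 -m inch '0 0 0.003 0 0 0 0.042;0 0 0 0 0 0 0.042;0 0 0 0 0 0 0.042'; python3 go.py 502 354 8.7 2.4
```

```text
clock: 32.4
tool_pos: [503.0, 353.9, 12.1]
tool_rot: [[0.999, 0.043, 0.002], [0.043, -0.999, 0.002], [0.002, -0.002, -1.0]]
force: [-0.3, 0.2, -7.2]
finger_gap: 0.54
at [503.  353.9  12.1] t 32.4 gap 46.2 F [-0.3  0.2 -7.2]
tool dxyz m [-0.001  -0.0001  0.0034] final-frame d [-0.001  -0.0001  0.0034] rotvec deg [-0.11 -0.13  0.09]
clock: 32.7
tool_pos: [503.2, 354.1, 8.9]
tool_rot: [[0.999, 0.044, 0.002], [0.044, -0.999, 0.002], [0.003, -0.002, -1.0]]
force: [0.1, -0.0, -6.7]
finger_gap: 0.542
at [503.2 354.1   8.9] t 32.7 gap 46.3 F [ 0.1 -0.  -6.7]
tool dxyz m [-0.0012  0.      0.0002] final-frame d [-0.0012  0.      0.0002] rotvec deg [-0.12 -0.14  0.1 ]
```

```bash
python3 -m inch '0 0 0.001 0 0 0 0.042;0 0 0 0 0 0 0.042'; python3 go.py 502 354 8.7 2.4
python3 - <<'E'
from h import *
s=snap("scene"); crop(s,"s19",370,540,80,220,4)
E
```

```text
clock: 32.9
tool_pos: [503.3, 354.1, 8.9]
tool_rot: [[0.999, 0.044, 0.003], [0.044, -0.999, 0.003], [0.003, -0.002, -1.0]]
force: [-0.0, -0.6, -7.1]
finger_gap: 0.545
at [503.3 354.1   8.9] t 32.9 gap 46.5 F [-0.  -0.6 -7.1]
tool dxyz m [-0.0013  0.0001  0.0002] final-frame d [-0.0013  0.0001  0.0002] rotvec deg [-0.14 -0.17  0.1 ]
```

View pics/s19.png

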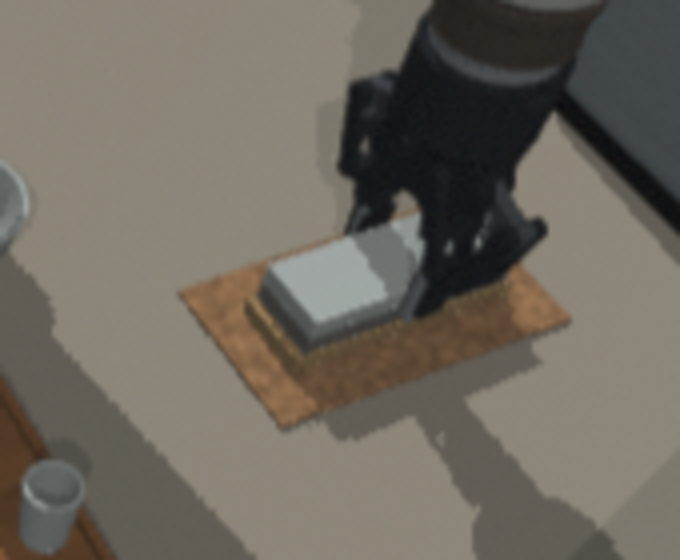

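The stone sits lengthwise on the mat (its base corner at crop (300,370)), level and along the edges. Releasing.

```bash
python3 -m inch '0 0 0 0 0 0 0.05;0 0 0 0 0 0 0.056;0 0 0 0 0 0 0.066;0 0 0 0 0 0 0.085;0 0 0 0 0 0 0.085'; python3 -m inch '0 0 -0.02 0 0 0 0.085;0 0 -0.045 0 0 0 0.085;0 0 -0.045 0 0 0 0.085;0 0 -0.045 0 0 0 0.085;0 0 -0.03 0 0 0 0.085'; python3 -m inch '0 0.03 0 0 0 0 0.085;0 0.05 0 0 0 0 0.085;0 0.05 0 0 0 0 0.085;0 0.05 0 0 0 0 0.085;0 0.05 0 0 0 0 0.085'
python3 - <<'E'
from h import *
s=snap("top"); w=pts(s)
m=np.zeros(w.shape[:2],bool); m[150:240,110:240]=1; m&=(w[...,2]>36)&(w[...,2]<54)
p=w[m]; print(len(p),np.median(p[:,2]),cv2.minAreaRect(p[:,:2].astype(np.float32)))
hsv=cv2.cvtColor(s["image"],cv2.COLOR_BGR2HSV)
c=max(cv2.findContours(m.astype(np.uint8),0,2)[0],key=cv2.contourArea)[:,0]
print(cv2.minAreaRect(np.array([ray(s,u,v,44)[:2] for u,v in c],np.float32)))
g=np.zeros(m.shape,np.uint8); g[155:230,120:235]=(hsv[155:230,120:235,1]>85)*255
g=cv2.morphologyEx(g,cv2.MORPH_OPEN,np.ones((2,2)))
c=np.vstack([k for k in cv2.findContours(g,0,2)[0] if cv2.contourArea(k)>30])[:,0]
print("mat",cv2.minAreaRect(np.array([ray(s,u,v,4)[:2] for u,v in c],np.float32)))
m=np.zeros(w.shape[:2],bool); m[100:280,400:560]=1; m&=(w[...,2]>125)&(w[...,2]<155)
n,l,st,ce=cv2.connectedComponentsWithStats(m.astype(np.uint8))
for i in range(1,n):
    if st[i,4]>50: q=w[l==i]; print(st[i,4],q.mean(0),cv2.minAreaRect(q[:,:2].astype(np.float32)))
crop(s,"t20",100,540,80,300,1.8)
E
python3 go.py 490.8 -285.6 200 1.1
```

```text
clock: 33.45
tool_pos: [507.1, 356.8, 13.1]
tool_rot: [[0.999, 0.044, 0.011], [0.044, -0.999, 0.008], [0.012, -0.008, -1.0]]
force: [-0.6, 0.1, 0.0]
finger_gap: 0.994
clock: 33.95
tool_pos: [501.7, 352.9, 197.8]
tool_rot: [[0.999, 0.044, 0.0], [0.044, -0.999, 0.0], [0.0, -0.0, -1.0]]
force: [0.2, 0.6, 0.1]
finger_gap: 0.991
clock: 34.45
tool_pos: [517.1, 127.6, 205.6]
tool_rot: [[0.998, 0.057, 0.019], [0.057, -0.998, 0.012], [0.02, -0.011, -1.0]]
force: [0.8, 0.3, -0.5]
finger_gap: 0.997
556 44.19919820972666 ((499.512939453125, 389.86212158203125), (48.33196258544922, 69.46794891357422), 2.525247573852539)
((499.0534362792969, 389.0005798339844), (48.53247833251953, 68.94071960449219), 2.6455600261688232)
mat ((496.6087341308594, 410.3197021484375), (111.26464080810547, 81.04888916015625), 2.22062087059021)
621 [ 489.60889626 -412.08105967  137.01613985] ((490.2915954589844, -414.18084716796875), (49.85045623779297, 51.77286911010742), 6.23263692855835)
348 [ 490.79491324 -284.0960682   134.53886466] ((491.68701171875, -285.7750244140625), (41.74055099487305, 43.3651123046875), 26.43570899963379)
387 [ 490.30522063 -349.2338555   135.40239632] ((490.7460021972656, -350.568115234375), (43.80644226074219, 42.29637145996094), 89.02125549316406)
at [517.2 119.9 205.6] t 34.5 gap 85.3 F [-1.1 -3.6 -0.8]
tool dxyz m [-0.0463  0.4037  0.0027] final-frame d [-0.0341  0.4049  0.0056] rotvec deg [-0.31 -1.09  1.71]
```

View pics/t20.png

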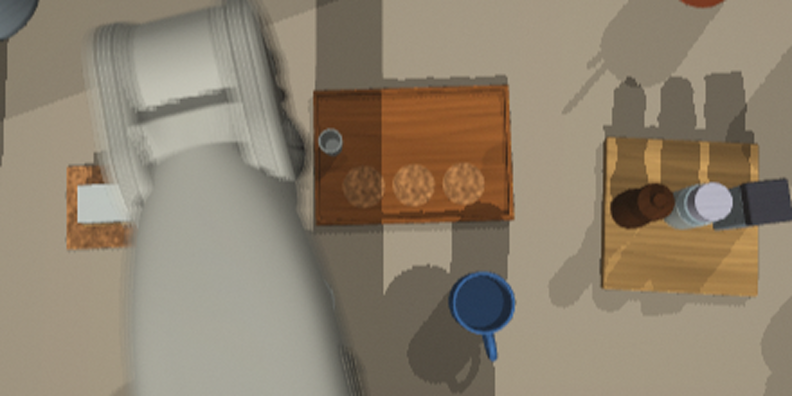

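```bash
python3 -m inch '-0.005 0.045 0 0 -1 0 0.085;-0.004 0.05 0 0 0 0 0.085;-0.004 0.05 0 0 0 0 0.085;-0.004 0.05 0 0 0 0 0.085;0 0.04 0 0 0 0 0.085'
python3 - <<'E'
from h import *
s=snap("top"); w=pts(s)
m=np.zeros(w.shape[:2],bool); m[150:240,110:240]=1; m&=(w[...,2]>36)&(w[...,2]<54)
p=w[m]; print(len(p),np.median(p[:,2]),cv2.minAreaRect(p[:,:2].astype(np.float32)))
hsv=cv2.cvtColor(s["image"],cv2.COLOR_BGR2HSV)
c=max(cv2.findContours(m.astype(np.uint8),0,2)[0],key=cv2.contourArea)[:,0]
print(cv2.minAreaRect(np.array([ray(s,u,v,44)[:2] for u,v in c],np.float32)))
g=np.zeros(m.shape,np.uint8); g[155:230,120:235]=(hsv[155:230,120:235,1]>85)*255
g=cv2.morphologyEx(g,cv2.MORPH_OPEN,np.ones((2,2)))
c=np.vstack([k for k in cv2.findContours(g,0,2)[0] if cv2.contourArea(k)>30])[:,0]
print("mat",cv2.minAreaRect(np.array([ray(s,u,v,4)[:2] for u,v in c],np.float32)))
crop(s,"t21",100,540,80,300,1.8)
E
python3 go.py 491 -285.7 200 1.1
```

```text
clock: 35.0
tool_pos: [512.5, -114.3, 205.9]
tool_rot: [[0.999, 0.052, 0.006], [0.052, -0.999, 0.006], [0.007, -0.006, -1.0]]
force: [1.5, -0.7, -1.2]
finger_gap: 0.991
1291 44.26733992266509 ((500.9829406738281, 354.5259704589844), (48.48815155029297, 141.08592224121094), 2.5680112838745117)
((500.6080017089844, 352.927734375), (48.7566032409668, 141.1531219482422), 2.6455729007720947)
mat ((499.339599609375, 351.2510986328125), (111.63223266601562, 199.6911163330078), 2.4201431274414062)
at [ 513.  -120.   205.8] t 35.05 gap 85.0 F [ 2.1 -2.3  0.4]
tool dxyz m [-0.0297  0.1645  0.0054] final-frame d [-0.0252  0.1652  0.0058] rotvec deg [-0.08 -0.4   1.57]
```

View pics/t21.png

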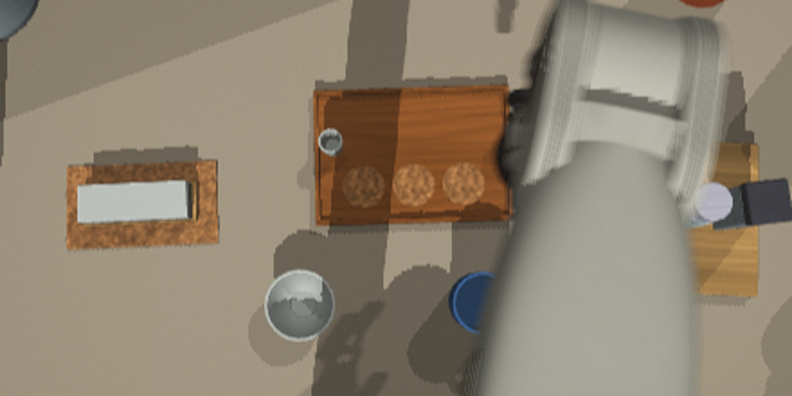

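Stone: centre within about 2–3 mm of the mat's, yaw 2.6° against 2.4°, top at 44 mm. Now the mill back.

```bash
python3 -m inch '-0.004 0.04 0 0 -0.4 1.5 0.085;-0.005 0.045 0 0 0 0 0.085;-0.005 0.045 0 0 0 0 0.085;-0.004 0.025 0 0 0 0 0.085;0 0 0 0 0 0 0.085'; python3 go.py 491 -285.7 200 1.1
```

```text
clock: 35.55
tool_pos: [499.6, -282.5, 206.1]
tool_rot: [[1.0, 0.016, 0.003], [0.016, -1.0, 0.001], [0.003, -0.001, -1.0]]
force: [0.1, 1.1, -0.4]
finger_gap: 1.0
at [ 499.6 -282.5  206.1] t 35.55 gap 85.4 F [ 0.1  1.1 -0.4]
tool dxyz m [-0.0086  0.0031  0.0061] final-frame d [-0.0086  0.0031  0.0061] rotvec deg [-0.03 -0.18 -0.19]
```

```bash
python3 -m inch '-0.009 0.003 0 0 -0.2 0 0.085;0 0 0.03 0 0 0 0.085;0 0 0.03 0 0 0 0.085;0 0 0 0 0 0 0.085;0 0 0 0 0 0 0.085'; python3 go.py 491 -285.7 87.8 1.1
```

```text
clock: 36.05
tool_pos: [490.5, -281.9, 147.1]
tool_rot: [[1.0, 0.02, 0.002], [0.02, -1.0, 0.0], [0.002, -0.0, -1.0]]
force: [-0.3, 0.9, -0.2]
finger_gap: 0.996
at [ 490.5 -281.9  147.1] t 36.05 gap 85.1 F [-0.3  0.9 -0.2]
tool dxyz m [0.0003 0.0038 0.0593] final-frame d [0.0004 0.0038 0.0593] rotvec deg [-0.02 -0.09  0.02]
```

```bash
python3 -m inch '0 0.004 0.02 0 0 0 0.085;0 0 0.02 0 0 0 0.085;0 0 0.01 0 0 0 0.085;0 0 0 0 0 0 0.085;0 0 0 0 0 0 0.085'; python3 go.py 491 -285.7 87.8 1.1
```

```text
clock: 36.55
tool_pos: [495.6, -285.1, 104.4]
tool_rot: [[1.0, 0.025, 0.012], [0.025, -1.0, -0.005], [0.012, 0.006, -1.0]]
force: [-0.5, 0.2, 0.2]
finger_gap: 0.998
at [ 495.6 -285.1  104.4] t 36.55 gap 85.2 F [-0.5  0.2  0.2]
tool dxyz m [-0.0048  0.0004  0.0166] final-frame d [-0.0046  0.0005  0.0166] rotvec deg [ 0.32 -0.66  0.31]
```

```bash
python3 -m inch '-0.005 0 0.01 0.3 -0.7 0 0.085;0 0 0 0 0 0 0.085;-0.001 0 0.006 0 0 0 0.085;0 0 0 0 0 0 0.085;0 0 0 0 0 0 0.085'; python3 go.py 491 -285.7 87.8 1.1
```

```text
clock: 37.05
tool_pos: [490.9, -286.2, 90.2]
tool_rot: [[1.0, 0.025, 0.003], [0.025, -1.0, -0.003], [0.003, 0.003, -1.0]]
force: [0.0, -0.6, -0.1]
finger_gap: 1.001
at [ 490.9 -286.2   90.2] t 37.05 gap 85.5 F [ 0.  -0.6 -0.1]
tool dxyz m [ 0.0001 -0.0005  0.0024] final-frame d [ 0.0001 -0.0005  0.0024] rotvec deg [ 0.15 -0.15  0.32]
```

```bash
python3 -m inch '-0.001 0 0.003 0.1 -0.2 0 0.07;0 0 0 0 0 0 0.035;0 0 0 0 0 0 0.035;0 0 0 0 0 0 0.035;0 0 0 0 0 0 0.035' 50; python3 -m inch '0 0 0 0 0 0 0.035;0 0 0 0 0 0 0.035'; python3 go.py 491 -285.7 87.8 1.1; python3 -m inch '0 0 -0.01 0 0 0 0.035;0 0 -0.02 0 0 0 0.035;0 0 -0.03 0 0 0 0.035;0 0 -0.03 0 0 0 0.035;0 0 -0.015 0 0 0 0.035';  python3 go.py 521.9 57.6 185 1
python3 - <<'E'
from h import *
crop(snap("scene"),"s22",60,280,100,320,3)
E
```

```text
clock: 37.55
tool_pos: [490.5, -286.5, 87.5]
tool_rot: [[1.0, 0.025, 0.0], [0.025, -1.0, -0.001], [0.0, 0.001, -1.0]]
force: [-0.4, 1.2, -0.1]
finger_gap: 0.503
clock: 37.75
tool_pos: [490.5, -286.4, 87.5]
tool_rot: [[1.0, 0.025, 0.0], [0.025, -1.0, -0.001], [0.0, 0.001, -1.0]]
force: [-0.2, 0.1, 0.3]
finger_gap: 0.5
at [ 490.5 -286.4   87.5] t 37.75 gap 42.7 F [-0.2  0.1  0.3]
tool dxyz m [ 0.0005 -0.0007 -0.0003] final-frame d [ 0.0005 -0.0007 -0.0003] rotvec deg [ 0.06 -0.01  0.32]
clock: 38.25
tool_pos: [486.3, -284.2, 192.5]
tool_rot: [[1.0, 0.025, -0.012], [0.025, -1.0, 0.006], [-0.012, -0.006, -1.0]]
force: [0.9, -0.8, -1.7]
finger_gap: 0.494
at [ 486.3 -284.2  192.5] t 38.25 gap 42.2 F [ 0.9 -0.8 -1.7]
tool dxyz m [ 0.0441 -0.3407  0.0089] final-frame d [ 0.0416 -0.3411  0.0075] rotvec deg [-0.33  0.69  0.41]
```

View pics/s22.png

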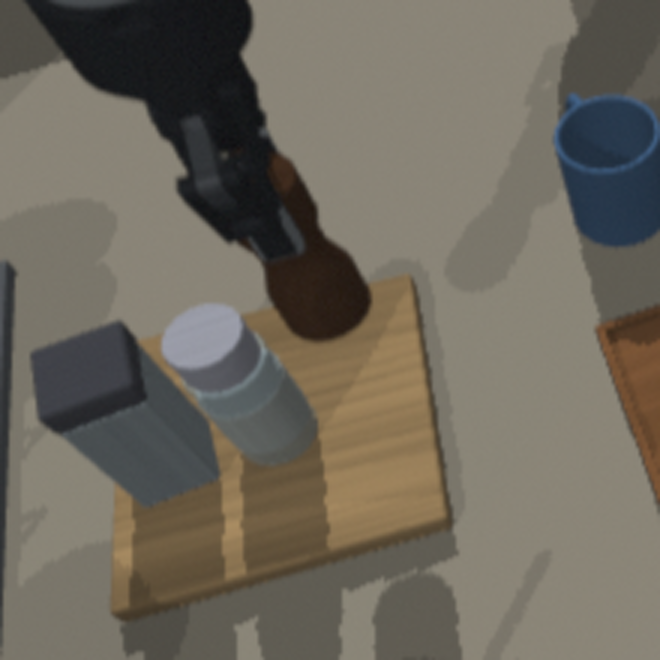

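```bash
python3 -m inch '0.003 -0.02 0 -0.3 0.7 0.4 0.035;0.005 -0.035 0 0 0 0 0.035;0.006 -0.04 0 0 0 0 0.035;0.006 -0.04 0 0 0 0 0.035;0.006 -0.04 0 0 0 0 0.035'; python3 -m inch '0.006 -0.04 0 0 0 0 0.035;0.005 -0.04 0 0 0 0 0.035;0.004 -0.035 0 0 0 0 0.035;0.003 -0.02 0 0 0 0 0.035;0 0 0 0 0 0 0.035';  python3 go.py 521.7 57 185 1
```

```text
clock: 38.8
tool_pos: [509.7, -109.9, 194.0]
tool_rot: [[1.0, 0.005, 0.004], [0.005, -1.0, -0.004], [0.004, 0.004, -1.0]]
force: [0.8, 0.0, -2.3]
finger_gap: 0.501
clock: 39.3
tool_pos: [524.3, 35.6, 190.9]
tool_rot: [[1.0, 0.012, -0.002], [0.012, -1.0, -0.003], [-0.002, 0.003, -1.0]]
force: [-0.0, 1.0, -2.8]
finger_gap: 0.499
at [524.3  35.6 190.9] t 39.3 gap 42.6 F [-0.   1.  -2.8]
tool dxyz m [-0.0023 -0.0215  0.0058] final-frame d [-0.0022 -0.0215  0.0059] rotvec deg [ 0.16  0.11 -0.31]
```

```bash
python3 -m inch '-0.002 -0.018 0 0 0 0 0.035;0 -0.003 0.02 0 0 0 0.035;0 0 0.03 0 0 0 0.035;0 0 0.025 0 0 0 0.035;0 0 0 0 0 0 0.035';  python3 go.py 521.7 57 75.6 1
```

```text
clock: 39.8
tool_pos: [520.3, 54.9, 113.0]
tool_rot: [[1.0, 0.012, -0.004], [0.012, -1.0, -0.005], [-0.004, 0.005, -1.0]]
force: [-1.0, -0.0, -2.1]
finger_gap: 0.502
at [520.3  54.9 113. ] t 39.8 gap 42.8 F [-1.  -0.  -2.1]
tool dxyz m [ 0.0016 -0.0022  0.0373] final-frame d [ 0.0014 -0.002   0.0374] rotvec deg [ 0.31  0.21 -0.31]
```

```bash
python3 -m inch '0.001 -0.002 0.015 0.3 0.2 0 0.035;0 0 0.01 0 0 0 0.035;0 0 0 0 0 0 0.035;0 0 0 0 0 0 0.035';  python3 go.py 521.7 57 75.6 1;python3 -m inch '0 0 0.004 0 0 0 0.035;0 0 0 0 0 0 0.035';  python3 go.py 521.7 57 75.6 1
```

```text
clock: 40.2
tool_pos: [522.0, 54.5, 89.6]
tool_rot: [[1.0, 0.009, 0.001], [0.009, -1.0, -0.001], [0.001, 0.001, -1.0]]
force: [1.3, -0.1, -0.7]
finger_gap: 0.502
at [522.   54.5  89.6] t 40.2 gap 42.9 F [ 1.3 -0.1 -0.7]
tool dxyz m [-0.0003 -0.0025  0.014 ] final-frame d [-0.0003 -0.0025  0.014 ] rotvec deg [ 0.06 -0.05 -0.48]
clock: 40.4
tool_pos: [523.4, 54.4, 87.3]
tool_rot: [[1.0, 0.009, 0.004], [0.009, -1.0, -0.001], [0.004, 0.001, -1.0]]
force: [-0.3, -0.7, -3.0]
finger_gap: 0.503
at [523.4  54.4  87.3] t 40.4 gap 43.0 F [-0.3 -0.7 -3. ]
tool dxyz m [-0.0017 -0.0027  0.0117] final-frame d [-0.0016 -0.0027  0.0117] rotvec deg [ 0.06 -0.23 -0.51]
```

```bash
python3 -m inch '-0.003 -0.003 0.006 0 -0.3 0 0.035;0 0 0 0 0 0 0.035;0 0 0 0 0 0 0.035';  python3 go.py 521.7 57 75.6 1;python3 -m inch '0 0 0.004 0 0 0 0.035;0 0 0 0 0 0 0.035';  python3 go.py 521.7 57 75.6 1
```

```text
clock: 40.7
tool_pos: [520.9, 57.8, 81.9]
tool_rot: [[1.0, 0.009, 0.001], [0.009, -1.0, -0.001], [0.001, 0.001, -1.0]]
force: [0.3, 0.4, -1.7]
finger_gap: 0.505
at [520.9  57.8  81.9] t 40.7 gap 43.1 F [ 0.3  0.4 -1.7]
tool dxyz m [0.0007 0.0008 0.0063] final-frame d [0.0007 0.0008 0.0063] rotvec deg [ 0.05 -0.03 -0.49]
clock: 40.9
tool_pos: [520.9, 57.9, 77.6]
tool_rot: [[1.0, 0.009, 0.001], [0.009, -1.0, -0.001], [0.001, 0.001, -1.0]]
force: [-0.2, -0.0, -1.3]
finger_gap: 0.505
at [520.9  57.9  77.6] t 40.9 gap 43.1 F [-0.2 -0.  -1.3]
tool dxyz m [0.0008 0.001  0.002 ] final-frame d [0.0008 0.001  0.002 ] rotvec deg [ 0.05 -0.03 -0.47]
```

```bash
python3 -m inch '0.001 0.001 0.0025 0 0 0 0.035;0 0 0 0 0 0 0.035';  python3 go.py 521.7 57 75.6 1;  python3 -m inch '0 0 0 0 0 0 0.05;0 0 0 0 0 0 0.054;0 0 0 0 0 0 0.065;0 0 0 0 0 0 0.085;0 0 0 0 0 0 0.085'; python3 go.py 521.7 57 75.6 1; python3 -m inch '0 0 -0.025 0 0 0 0.085;0 0 -0.045 0 0 0 0.085;0 0 -0.045 0 0 0 0.085;0 0 0 0 0 0 0.085'
python3 - <<'E'
from h import *
crop(snap("scene"),"s23",230,430,100,290,3)
E
python3 go.py 490.8 -350.3 195 1.5
```

```text
clock: 41.1
tool_pos: [522.2, 57.0, 75.5]
tool_rot: [[1.0, 0.009, 0.001], [0.009, -1.0, -0.0], [0.001, 0.0, -1.0]]
force: [-1.0, -0.0, 0.3]
finger_gap: 0.503
at [522.2  57.   75.5] t 41.1 gap 42.9 F [-1.  -0.   0.3]
tool dxyz m [-0.0005  0.     -0.0001] final-frame d [-0.0005  0.     -0.0001] rotvec deg [ 0.03 -0.07 -0.47]
clock: 41.6
tool_pos: [523.7, 56.9, 76.3]
tool_rot: [[1.0, 0.009, 0.004], [0.009, -1.0, -0.001], [0.004, 0.001, -1.0]]
force: [0.5, -0.4, 0.6]
finger_gap: 0.999
at [523.7  56.9  76.3] t 41.6 gap 85.3 F [ 0.5 -0.4  0.6]
tool dxyz m [-0.002  -0.0001  0.0006] final-frame d [-0.002  -0.0001  0.0007] rotvec deg [ 0.03 -0.25 -0.48]
clock: 42.0
tool_pos: [521.6, 56.7, 193.1]
tool_rot: [[1.0, 0.009, -0.001], [0.009, -1.0, -0.001], [-0.001, 0.001, -1.0]]
force: [1.3, -0.2, 0.2]
finger_gap: 0.999
at [520.1  56.5 190.3] t 42.05 gap 85.2 F [-0.1 -0.6 -0.5]
tool dxyz m [-0.0329  0.4066 -0.0039] final-frame d [-0.0399  0.4059 -0.0047] rotvec deg [ 0.09  0.32 -0.99]
```

View pics/s23.png

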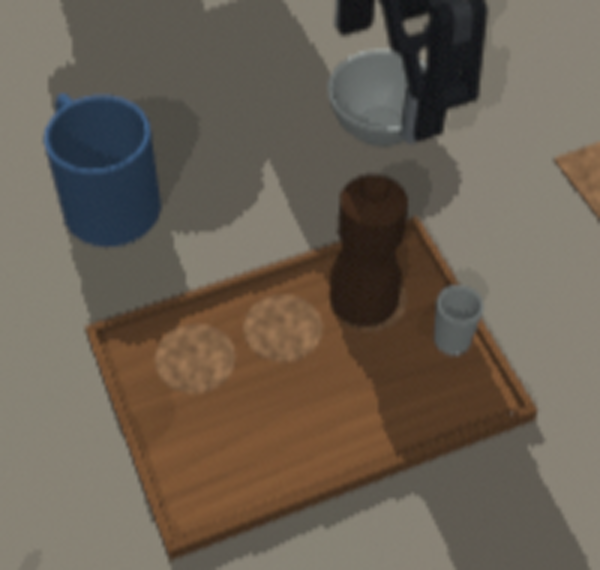

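The mill stands upright on its cork spot (crop (367,255)). Now the jar.

```bash
python3 -m inch '-0.003 0.03 0 0 0.3 0 0.085;-0.004 0.05 0 0 0 0 0.085;-0.004 0.05 0 0 0 0 0.085;-0.004 0.05 0 0 0 0 0.085;-0.004 0.05 0 0 0 0 0.085'; python3 go.py 490.8 -350.3 195 1.5; python3 -m inch '-0.003 0.048 0 0 0 0 0.085;-0.003 0.048 0 0 0 0 0.085;-0.003 0.048 0 0 0 0 0.085;0 0.025 0 0 0 0 0.085;0 0 0 0 0 0 0.085'; python3 go.py 490.8 -350.3 195 1.5
```

```text
clock: 42.55
tool_pos: [502.6, -171.5, 185.0]
tool_rot: [[1.0, 0.024, -0.005], [0.024, -1.0, 0.001], [-0.005, -0.002, -1.0]]
force: [1.2, 0.8, -0.2]
finger_gap: 0.995
at [ 502.6 -171.5  185. ] t 42.55 gap 84.9 F [ 1.2  0.8 -0.2]
tool dxyz m [-0.0161  0.1784 -0.0102] final-frame d [-0.0165  0.1784 -0.01  ] rotvec deg [-0.09  0.31 -0.12]
clock: 43.05
tool_pos: [491.0, -352.0, 175.2]
tool_rot: [[1.0, 0.015, -0.016], [0.016, -1.0, 0.007], [-0.016, -0.007, -1.0]]
force: [0.8, -0.1, -0.5]
finger_gap: 0.996
at [ 491.  -352.   175.2] t 43.05 gap 85.0 F [ 0.8 -0.1 -0.5]
tool dxyz m [-0.0005 -0.0019 -0.0198] final-frame d [-0.0002 -0.0017 -0.0198] rotvec deg [-0.39  0.89 -0.61]
```

```bash
python3 -m inch '0 -0.002 0.02 -0.4 0.9 -0.6 0.085;0 0 0.03 0 0 0 0.085;0 0 0 0 0 0 0.085;0 0 0 0 0 0 0.085'; python3 go.py 490.8 -350.3 93.2 1.5
```

```text
clock: 43.45
tool_pos: [488.4, -347.4, 119.7]
tool_rot: [[1.0, 0.025, -0.005], [0.025, -1.0, 0.005], [-0.005, -0.005, -1.0]]
force: [0.8, 0.3, 0.1]
finger_gap: 0.995
at [ 488.4 -347.4  119.7] t 43.45 gap 85.0 F [0.8 0.3 0.1]
tool dxyz m [0.0025 0.0031 0.0265] final-frame d [0.0024 0.0029 0.0265] rotvec deg [-0.3   0.27 -0.05]
```

```bash
python3 -m inch '0.002 0.003 0.018 -0.3 0.2 0 0.085;0 0 0 0 0 0 0.085;0 0 0 0 0 0 0.085'; python3 go.py 490.8 -350.3 93.2 1.5;  python3 -m inch '-0.001 0 0.008 0 0 0 0.085;0 0 0 0 0 0 0.085;0 0 0 0 0 0 0.085'; python3 go.py 490.8 -350.3 93.2 1.5
```

```text
clock: 43.75
tool_pos: [492.1, -349.0, 104.7]
tool_rot: [[1.0, 0.028, 0.001], [0.028, -1.0, -0.001], [0.001, 0.001, -1.0]]
force: [-0.0, -0.2, -0.5]
finger_gap: 0.994
at [ 492.1 -349.   104.7] t 43.75 gap 84.9 F [-0.  -0.2 -0.5]
tool dxyz m [-0.0014  0.0013  0.0115] final-frame d [-0.0014  0.0013  0.0115] rotvec deg [ 0.07 -0.07  0.11]
clock: 44.05
tool_pos: [492.8, -349.3, 99.5]
tool_rot: [[1.0, 0.029, 0.005], [0.029, -1.0, -0.004], [0.005, 0.004, -1.0]]
force: [-0.3, -0.0, 0.2]
finger_gap: 0.997
at [ 492.8 -349.3   99.5] t 44.05 gap 85.2 F [-0.3 -0.   0.2]
tool dxyz m [-0.0021  0.0009  0.0063] final-frame d [-0.002   0.0009  0.0063] rotvec deg [ 0.22 -0.29  0.16]
```

```bash
python3 -m inch '-0.003 0.001 0.004 0.2 -0.3 0 0.085;0 0 0 0 0 0 0.085;0 0 0 0 0 0 0.085'; python3 go.py 490.8 -350.3 95 1.5; python3 -m inch '0 0 0 0 0 0 0.07;0 0 0 0 0 0 0.035;0 0 0 0 0 0 0.035;0 0 0 0 0 0 0.035;0 0 0 0 0 0 0.035' 50; python3 -m inch '0 0 0 0 0 0 0.035;0 0 0 0 0 0 0.035'; python3 go.py 490.8 -350.3 93.2 1.5
```

```text
clock: 44.35
tool_pos: [489.9, -350.9, 96.0]
tool_rot: [[1.0, 0.029, 0.0], [0.029, -1.0, -0.001], [0.0, 0.001, -1.0]]
force: [-1.0, 0.5, -0.2]
finger_gap: 0.999
at [ 489.9 -350.9   96. ] t 44.35 gap 85.3 F [-1.   0.5 -0.2]
tool dxyz m [ 0.0009 -0.0005  0.001 ] final-frame d [ 0.0009 -0.0005  0.001 ] rotvec deg [ 0.05 -0.02  0.16]
clock: 44.85
tool_pos: [490.7, -351.3, 96.5]
tool_rot: [[1.0, 0.029, 0.002], [0.029, -1.0, -0.001], [0.002, 0.001, -1.0]]
force: [-0.1, -0.6, -0.4]
finger_gap: 0.512
clock: 45.05
tool_pos: [490.8, -351.2, 96.5]
tool_rot: [[1.0, 0.029, 0.002], [0.029, -1.0, -0.001], [0.002, 0.002, -1.0]]
force: [0.4, -1.1, 0.9]
finger_gap: 0.515
at [ 490.8 -351.2   96.5] t 45.05 gap 44.0 F [ 0.4 -1.1  0.9]
tool dxyz m [ 0.0001 -0.0009  0.0033] final-frame d [ 0.0001 -0.0009  0.0033] rotvec deg [ 0.09 -0.13  0.15]
```

```bash
python3 -m inch '0 0 -0.01 0 0 0 0.035;0 0 -0.02 0 0 0 0.035;0 0 -0.03 0 0 0 0.035;0 0 -0.03 0 0 0 0.035;0 0 -0.015 0 0 0 0.035';  python3 go.py 528.6 -5.9 185 1
python3 - <<'E'
from h import *
crop(snap("scene"),"s24",60,280,100,320,3)
E
```

```text
clock: 45.55
tool_pos: [485.7, -348.0, 199.6]
tool_rot: [[1.0, 0.029, -0.013], [0.029, -1.0, 0.009], [-0.012, -0.009, -1.0]]
force: [0.1, 0.2, -3.6]
finger_gap: 0.518
at [ 485.7 -348.   199.6] t 45.55 gap 44.2 F [ 0.1  0.2 -3.6]
tool dxyz m [ 0.0529 -0.3406  0.017 ] final-frame d [ 0.0489 -0.3413  0.0146] rotvec deg [-0.51  0.71  0.64]
```

View pics/s24.png

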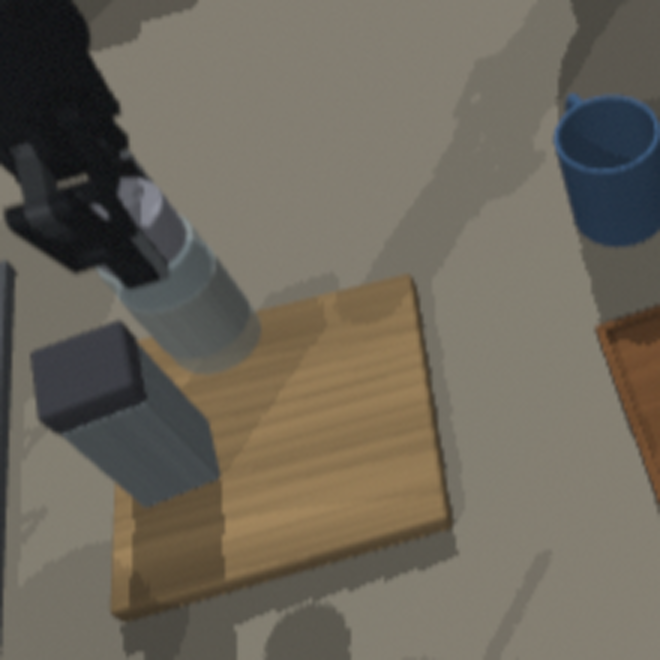

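```bash
python3 -m inch '0.003 -0.02 0 -0.5 0.7 0.6 0.035;0.005 -0.035 0 0 0 0 0.035;0.006 -0.04 0 0 0 0 0.035;0.006 -0.04 0 0 0 0 0.035;0.006 -0.04 0 0 0 0 0.035'; python3 -m inch '0.006 -0.04 0 0 0 0 0.035;0.005 -0.04 0 0 0 0 0.035;0.004 -0.035 0 0 0 0 0.035;0.003 -0.02 0 0 0 0 0.035;0 0 0 0 0 0 0.035';  python3 go.py 528.6 -5.9 185 1
```

```text
clock: 46.1
tool_pos: [507.5, -173.5, 199.5]
tool_rot: [[1.0, 0.006, 0.0], [0.006, -1.0, -0.003], [0.0, 0.003, -1.0]]
force: [0.7, -0.1, -3.5]
finger_gap: 0.509
clock: 46.6
tool_pos: [521.0, -27.4, 195.4]
tool_rot: [[1.0, 0.013, -0.009], [0.013, -1.0, -0.001], [-0.009, 0.001, -1.0]]
force: [0.4, -0.4, -2.5]
finger_gap: 0.511
at [521.  -27.4 195.4] t 46.6 gap 43.6 F [ 0.4 -0.4 -2.5]
tool dxyz m [ 0.008  -0.0215  0.0104] final-frame d [ 0.008  -0.0214  0.0104] rotvec deg [ 0.03  0.49 -0.28]
```

```bash
python3 -m inch '0.007 -0.018 0 0 0.5 0 0.035;0 -0.003 0.02 0 0 0 0.035;0 0 0.03 0 0 0 0.035;0 0 0.02 0 0 0 0.035;0 0 0 0 0 0 0.035';  python3 go.py 528.6 -5.9 84.5 1
```

```text
clock: 47.1
tool_pos: [525.8, -7.7, 121.9]
tool_rot: [[1.0, 0.012, -0.003], [0.012, -1.0, -0.003], [-0.003, 0.003, -1.0]]
force: [-0.2, -0.8, -4.0]
finger_gap: 0.514
at [525.8  -7.7 121.9] t 47.1 gap 43.9 F [-0.2 -0.8 -4. ]
tool dxyz m [ 0.003  -0.0019  0.0374] final-frame d [ 0.0029 -0.0018  0.0374] rotvec deg [ 0.18  0.17 -0.29]
```

```bash
python3 -m inch '0.002 -0.002 0.015 0.2 0.2 0 0.035;0 0 0.01 0 0 0 0.035;0 0 0 0 0 0 0.035;0 0 0 0 0 0 0.035';  python3 go.py 528.6 -5.9 84.5 1;python3 -m inch '-0.001 0 0.004 0 0 0 0.035;0 0 0 0 0 0 0.035';  python3 go.py 528.6 -5.9 84.5 1
```

```text
clock: 47.5
tool_pos: [527.8, -8.2, 97.9]
tool_rot: [[1.0, 0.009, 0.0], [0.009, -1.0, -0.001], [0.0, 0.001, -1.0]]
force: [0.6, 0.3, -2.3]
finger_gap: 0.511
at [527.8  -8.2  97.9] t 47.5 gap 43.6 F [ 0.6  0.3 -2.3]
tool dxyz m [ 0.0008 -0.0023  0.0134] final-frame d [ 0.0008 -0.0023  0.0134] rotvec deg [ 0.05 -0.02 -0.46]
clock: 47.7
tool_pos: [527.8, -8.6, 95.3]
tool_rot: [[1.0, 0.009, 0.003], [0.009, -1.0, -0.001], [0.003, 0.001, -1.0]]
force: [0.3, 0.6, -3.4]
finger_gap: 0.513
at [527.8  -8.6  95.3] t 47.7 gap 43.8 F [ 0.3  0.6 -3.4]
tool dxyz m [ 0.0007 -0.0027  0.0108] final-frame d [ 0.0008 -0.0027  0.0108] rotvec deg [ 0.06 -0.18 -0.49]
```

```bash
python3 -m inch '0 -0.003 0.006 0 -0.2 0 0.035;0 0 0 0 0 0 0.035;0 0 0 0 0 0 0.035';  python3 go.py 528.6 -5.9 84.5 1;python3 -m inch '0 0 0.003 0 0 0 0.035;0 0 0 0 0 0 0.035';  python3 go.py 528.6 -5.9 84.5 1
```

```text
clock: 48.0
tool_pos: [528.7, -5.3, 90.0]
tool_rot: [[1.0, 0.009, 0.002], [0.009, -1.0, -0.001], [0.002, 0.001, -1.0]]
force: [0.4, -0.7, -3.5]
finger_gap: 0.515
at [528.7  -5.3  90. ] t 48.0 gap 44.0 F [ 0.4 -0.7 -3.5]
tool dxyz m [-0.0001  0.0006  0.0055] final-frame d [-0.0001  0.0006  0.0055] rotvec deg [ 0.07 -0.1  -0.48]
clock: 48.2
tool_pos: [528.7, -5.1, 86.8]
tool_rot: [[1.0, 0.009, 0.002], [0.009, -1.0, -0.001], [0.002, 0.001, -1.0]]
force: [0.5, 0.1, -2.9]
finger_gap: 0.51
at [528.7  -5.1  86.8] t 48.2 gap 43.5 F [ 0.5  0.1 -2.9]
tool dxyz m [-0.0001  0.0008  0.0023] final-frame d [-0.0002  0.0008  0.0023] rotvec deg [ 0.06 -0.1  -0.46]
```

```bash
python3 -m inch '0 0.001 0.0025 0 -0.1 0 0.035;0 0 0 0 0 0 0.035';  python3 go.py 528.6 -5.9 84.5 1;  python3 -m inch '0 0 0 0 0 0 0.05;0 0 0 0 0 0 0.054;0 0 0 0 0 0 0.065;0 0 0 0 0 0 0.085;0 0 0 0 0 0 0.085'; python3 go.py 528.6 -5.9 84.5 1; python3 -m inch '0 0 -0.025 0 0 0 0.085;0 0 -0.045 0 0 0 0.085;0 0 -0.045 0 0 0 0.085;0 0 0 0 0 0 0.085'
python3 - <<'E'
from h import *
crop(snap("scene"),"s25",230,430,100,290,3)
E
python3 go.py 490.3 -414.2 195 6.1
```

```text
clock: 48.4
tool_pos: [529.2, -6.1, 84.5]
tool_rot: [[1.0, 0.01, 0.001], [0.01, -1.0, -0.001], [0.001, 0.001, -1.0]]
force: [-1.1, -0.1, -2.9]
finger_gap: 0.512
at [529.2  -6.1  84.5] t 48.4 gap 43.7 F [-1.1 -0.1 -2.9]
tool dxyz m [-0.0006 -0.0002  0.    ] final-frame d [-0.0006 -0.0002  0.    ] rotvec deg [ 0.06 -0.05 -0.45]
clock: 48.9
tool_pos: [530.8, -6.4, 86.1]
tool_rot: [[1.0, 0.009, 0.005], [0.009, -1.0, -0.001], [0.005, 0.001, -1.0]]
force: [-0.8, -0.6, 0.1]
finger_gap: 0.994
at [530.8  -6.4  86.1] t 48.9 gap 84.9 F [-0.8 -0.6  0.1]
tool dxyz m [-0.0022 -0.0005  0.0016] final-frame d [-0.0022 -0.0005  0.0016] rotvec deg [ 0.08 -0.27 -0.47]
clock: 49.3
tool_pos: [528.7, -6.2, 203.3]
tool_rot: [[1.0, 0.009, -0.0], [0.009, -1.0, -0.001], [-0.0, 0.001, -1.0]]
force: [0.7, 0.4, 0.8]
finger_gap: 0.992
at [527.3  -6.2 200.4] t 49.35 gap 85.1 F [-1.  -0.4  0.1]
tool dxyz m [-0.0407  0.4076  0.0061] final-frame d [-0.0801  0.4018  0.0054] rotvec deg [ 0.06  0.27 -5.57]
```

View pics/s25.png

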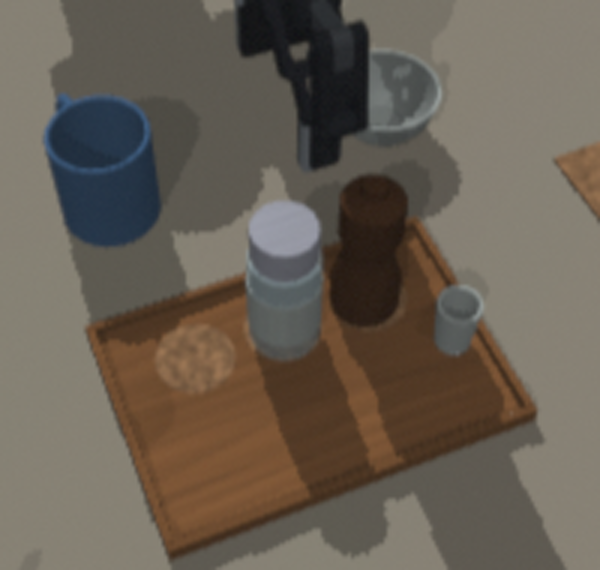

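Jar and mill stand upright on their spots (crop (285,280) and (367,255)). Now the tin.

```bash
python3 -m inch '0 0 0 0 0 -5.5 0.085;-0.005 0.03 0 0 0 0 0.085;-0.009 0.05 0 0 0 0 0.085;-0.009 0.05 0 0 0 0 0.085;-0.009 0.05 0 0 0 0 0.085'; python3 go.py 490.3 -414.2 195 6.1; python3 -m inch '-0.009 0.05 0 0 0 0 0.085;-0.009 0.05 0 0 0 0 0.085;-0.009 0.05 0 0 0 0 0.085;-0.009 0.05 0 0 0 0 0.085;0 0 0 0 0 0 0.085'; python3 go.py 490.3 -414.2 195 6.1
```

```text
clock: 49.85
tool_pos: [514.3, -185.4, 195.2]
tool_rot: [[0.992, 0.124, -0.01], [0.124, -0.992, 0.002], [-0.01, -0.003, -1.0]]
force: [0.4, -0.2, -0.1]
finger_gap: 0.995
at [ 514.3 -185.4  195.2] t 49.85 gap 85.0 F [ 0.4 -0.2 -0.1]
tool dxyz m [-5.210e-02  2.241e-01 -1.000e-04] final-frame d [-4.82e-02  2.25e-01  2.00e-04] rotvec deg [-0.19  0.58  1.  ]
clock: 50.35
tool_pos: [497.5, -390.8, 185.0]
tool_rot: [[0.993, 0.117, -0.021], [0.117, -0.993, 0.007], [-0.02, -0.01, -1.0]]
force: [0.5, 0.5, -0.7]
finger_gap: 0.996
at [ 497.5 -390.8  185. ] t 50.35 gap 85.0 F [ 0.5  0.5 -0.7]
tool dxyz m [-0.0101  0.0223 -0.01  ] final-frame d [-0.0097  0.0225 -0.01  ] rotvec deg [-0.55  1.13  0.62]
```

```bash
python3 -m inch '-0.01 0.022 0 -0.5 1.1 0.6 0.085;0 0 0.025 0 0 0 0.085;0 0 0.02 0 0 0 0.085;0 0 0 0 0 0 0.085;0 0 0 0 0 0 0.085'; python3 go.py 490 -414.2 94.6 6.1
```

```text
clock: 50.85
tool_pos: [486.3, -413.2, 130.8]
tool_rot: [[0.995, 0.102, -0.008], [0.102, -0.995, 0.009], [-0.007, -0.01, -1.0]]
force: [0.6, -0.1, 0.6]
finger_gap: 0.994
at [ 486.3 -413.2  130.8] t 50.85 gap 84.9 F [ 0.6 -0.1  0.6]
tool dxyz m [0.0038 0.0018 0.0362] final-frame d [0.0036 0.0014 0.0362] rotvec deg [-0.57  0.42 -0.23]
```

```bash
python3 -m inch '0.003 0.001 0.016 -0.6 0.4 -0.2 0.085;0 0 0.01 0 0 0 0.085;0 0 0 0 0 0 0.085;0 0 0 0 0 0 0.085'; python3 go.py 490 -414.2 94.6 6.1; python3 -m inch '0 0 0.006 0 0 0 0.085;0 0 0 0 0 0 0.085;0 0 0 0 0 0 0.085'; python3 go.py 490 -414.2 94.6 6.1
```

```text
clock: 51.25
tool_pos: [491.0, -412.6, 106.6]
tool_rot: [[0.994, 0.108, 0.002], [0.108, -0.994, -0.002], [0.002, 0.002, -1.0]]
force: [0.2, -0.1, 0.3]
finger_gap: 0.998
at [ 491.  -412.6  106.6] t 51.25 gap 85.2 F [ 0.2 -0.1  0.3]
tool dxyz m [-0.0012  0.0015  0.012 ] final-frame d [-0.0012  0.0015  0.012 ] rotvec deg [ 0.12 -0.09  0.12]
clock: 51.55
tool_pos: [492.2, -413.2, 102.4]
tool_rot: [[0.994, 0.109, 0.004], [0.109, -0.994, -0.004], [0.004, 0.004, -1.0]]
force: [0.1, 0.1, 0.3]
finger_gap: 0.997
at [ 492.2 -413.2  102.4] t 51.55 gap 85.2 F [0.1 0.1 0.3]
tool dxyz m [-0.0023  0.0007  0.0078] final-frame d [-0.0022  0.0007  0.0078] rotvec deg [ 0.25 -0.22  0.14]
```

```bash
python3 -m inch '-0.003 0.001 0.006 0.2 -0.3 0 0.085;0 0 0 0 0 0 0.085;0 0 0 0 0 0 0.085'; python3 go.py 490 -414.2 94.6 6.1; python3 -m inch '0 0 0 0 0 0 0.07;0 0 0 0 0 0 0.04;0 0 0 0 0 0 0.04;0 0 0 0 0 0 0.04;0 0 0 0 0 0 0.04' 50; python3 -m inch '0 0 0 0 0 0 0.04;0 0 0 0 0 0 0.04'; python3 go.py 490 -414.2 94.6 6.1
```

```text
clock: 51.85
tool_pos: [489.2, -415.1, 96.5]
tool_rot: [[0.994, 0.108, -0.001], [0.108, -0.994, -0.001], [-0.001, 0.001, -1.0]]
force: [0.3, -0.5, -0.4]
finger_gap: 0.995
at [ 489.2 -415.1   96.5] t 51.85 gap 85.0 F [ 0.3 -0.5 -0.4]
tool dxyz m [ 0.0009 -0.0008  0.0019] final-frame d [ 0.0009 -0.0008  0.0019] rotvec deg [0.08 0.07 0.12]
clock: 52.35
tool_pos: [489.5, -415.3, 96.7]
tool_rot: [[0.994, 0.108, -0.0], [0.108, -0.994, -0.002], [-0.001, 0.002, -1.0]]
force: [0.3, -0.2, 0.1]
finger_gap: 0.577
clock: 52.55
tool_pos: [489.5, -415.3, 96.7]
tool_rot: [[0.994, 0.108, -0.0], [0.108, -0.994, -0.002], [-0.001, 0.002, -1.0]]
force: [0.2, 0.2, -0.7]
finger_gap: 0.573
at [ 489.5 -415.3   96.7] t 52.55 gap 48.9 F [ 0.2  0.2 -0.7]
tool dxyz m [ 0.0006 -0.0011  0.0021] final-frame d [ 0.0006 -0.001   0.0021] rotvec deg [0.11 0.03 0.12]
```

```bash
python3 -m inch '0 0 -0.01 0 0 0 0.04;0 0 -0.02 0 0 0 0.04;0 0 -0.03 0 0 0 0.04;0 0 -0.03 0 0 0 0.04;0 0 -0.015 0 0 0 0.04';  python3 go.py 528.4 -75.3 185 5.6;  python3 -m inch '0.003 -0.02 0 -0.5 0.7 0.2 0.04;0.006 -0.035 0 0 0 0 0.04;0.008 -0.04 0 0 0 0 0.04;0.008 -0.04 0 0 0 0 0.04;0.008 -0.04 0 0 0 0 0.04'; python3 go.py 528.4 -75.3 185 5.6
python3 - <<'E'
from h import *
crop(snap("scene"),"s26",60,280,100,320,3)
E
```

```text
clock: 53.05
tool_pos: [486.0, -412.3, 200.6]
tool_rot: [[0.994, 0.108, -0.012], [0.108, -0.994, 0.008], [-0.011, -0.009, -1.0]]
force: [-0.0, -0.3, -1.7]
finger_gap: 0.575
at [ 486.  -412.3  200.6] t 53.05 gap 49.1 F [-0.  -0.3 -1.7]
tool dxyz m [ 0.0788 -0.3303  0.0177] final-frame d [ 0.0751 -0.3312  0.0156] rotvec deg [-0.5   0.63  0.61]
clock: 53.55
tool_pos: [501.1, -236.6, 205.2]
tool_rot: [[0.996, 0.094, 0.008], [0.094, -0.996, -0.006], [0.007, 0.007, -1.0]]
force: [1.0, 0.5, -2.3]
finger_gap: 0.575
at [ 501.1 -236.6  205.2] t 53.55 gap 49.1 F [ 1.   0.5 -2.3]
tool dxyz m [ 0.0422 -0.1581  0.0194] final-frame d [ 0.0429 -0.1578  0.0202] rotvec deg [ 0.41 -0.4  -0.23]
```

View pics/s26.png

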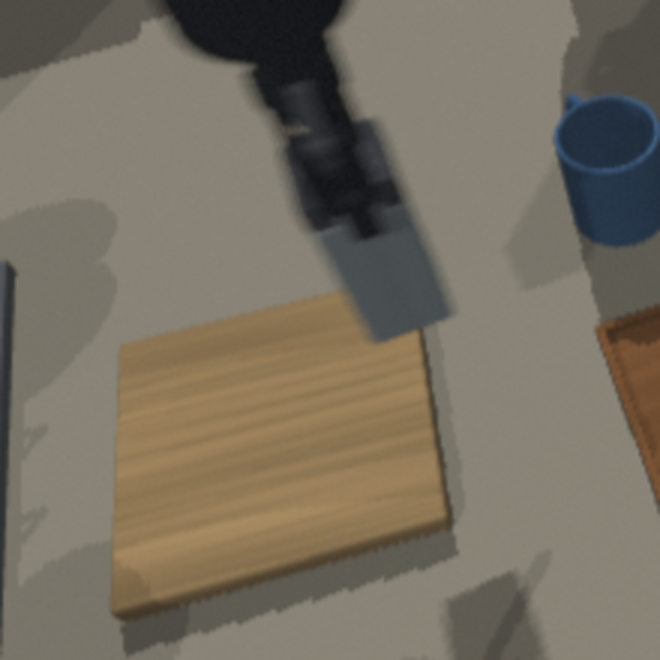

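```bash
python3 -m inch '0.01 -0.04 0 0.4 -0.4 -0.2 0.04;0.01 -0.035 0 0 0 0 0.04;0.009 -0.03 0 0 0 0 0.04;0.004 -0.015 0 0 0 0 0.04;0 0 0 0 0 0 0.04';  python3 go.py 528.4 -75.3 185 5.6
```

```text
clock: 54.1
tool_pos: [521.3, -100.3, 208.1]
tool_rot: [[0.994, 0.107, -0.001], [0.107, -0.994, 0.006], [-0.0, -0.007, -1.0]]
force: [0.2, 0.2, -1.4]
finger_gap: 0.578
at [ 521.3 -100.3  208.1] t 54.1 gap 49.4 F [ 0.2  0.2 -1.4]
tool dxyz m [ 0.0098 -0.0239  0.0232] final-frame d [ 0.0095 -0.0242  0.0231] rotvec deg [-0.37  0.02  0.56]
```

```bash
python3 -m inch '0.009 -0.02 0 -0.3 0 0.5 0.04;0 -0.003 0.025 0 0 0 0.04;0 0 0.035 0 0 0 0.04;0 0 0.025 0 0 0 0.04;0 0 0 0 0 0 0.04';  python3 go.py 528.4 -75.3 84.6 5.6
```

```text
clock: 54.6
tool_pos: [529.2, -79.2, 124.0]
tool_rot: [[0.995, 0.097, 0.004], [0.097, -0.995, -0.002], [0.003, 0.003, -1.0]]
force: [-0.8, 0.4, -2.4]
finger_gap: 0.577
at [529.2 -79.2 124. ] t 54.6 gap 49.2 F [-0.8  0.4 -2.4]
tool dxyz m [-0.0005 -0.0041  0.0394] final-frame d [-0.0004 -0.004   0.0394] rotvec deg [ 0.16 -0.2  -0.04]
```

```bash
python3 -m inch '0 -0.004 0.015 0.2 -0.2 0 0.04;-0.001 0 0.01 0 0 0 0.04;0 0 0 0 0 0 0.04;0 0 0 0 0 0 0.04';  python3 go.py 528.4 -75.3 84.6 5.6;python3 -m inch '-0.001 0 0.004 0 0 0 0.04;0 0 0 0 0 0 0.04';  python3 go.py 528.4 -75.3 84.6 5.6
```

```text
clock: 55.0
tool_pos: [529.5, -78.6, 102.1]
tool_rot: [[0.996, 0.094, 0.003], [0.094, -0.996, -0.001], [0.003, 0.001, -1.0]]
force: [0.1, 0.0, -2.7]
finger_gap: 0.576
at [529.5 -78.6 102.1] t 55.0 gap 49.2 F [ 0.1  0.  -2.7]
tool dxyz m [-0.0008 -0.0034  0.0175] final-frame d [-0.0007 -0.0034  0.0175] rotvec deg [ 0.08 -0.19 -0.23]
clock: 55.2
tool_pos: [529.8, -79.4, 99.9]
tool_rot: [[0.996, 0.093, 0.007], [0.093, -0.996, -0.002], [0.007, 0.002, -1.0]]
force: [-0.3, -0.2, -2.6]
finger_gap: 0.579
at [529.8 -79.4  99.9] t 55.2 gap 49.5 F [-0.3 -0.2 -2.6]
tool dxyz m [-0.0011 -0.0043  0.0153] final-frame d [-0.0009 -0.0042  0.0153] rotvec deg [ 0.14 -0.38 -0.26]
```

```bash
python3 -m inch '-0.002 -0.004 0.008 0.1 -0.4 -0.2 0.04;0 0 0 0 0 0 0.04;0 0 0 0 0 0 0.04';  python3 go.py 528.4 -75.3 84.6 5.6;python3 -m inch '0 0 0.005 0 0 0 0.04;0 0 0 0 0 0 0.04';  python3 go.py 528.4 -75.3 84.6 5.6
```

```text
clock: 55.5
tool_pos: [528.0, -75.4, 92.4]
tool_rot: [[0.995, 0.097, 0.001], [0.097, -0.995, -0.001], [0.001, 0.001, -1.0]]
force: [-0.4, -0.1, -3.1]
finger_gap: 0.578
at [528.  -75.4  92.4] t 55.5 gap 49.3 F [-0.4 -0.1 -3.1]
tool dxyz m [ 0.0004 -0.0001  0.0078] final-frame d [ 0.0004 -0.0001  0.0078] rotvec deg [ 0.06 -0.08 -0.04]
clock: 55.7
tool_pos: [528.0, -75.2, 86.9]
tool_rot: [[0.995, 0.097, 0.001], [0.097, -0.995, -0.001], [0.001, 0.001, -1.0]]
force: [-0.7, -0.5, -1.9]
finger_gap: 0.578
at [528.  -75.2  86.9] t 55.7 gap 49.3 F [-0.7 -0.5 -1.9]
tool dxyz m [0.0004 0.0001 0.0023] final-frame d [0.0004 0.0001 0.0023] rotvec deg [ 0.06 -0.07 -0.02]
```

```bash
python3 -m inch '0 0 0.0025 0 -0.1 0 0.04;0 0 0 0 0 0 0.04';  python3 go.py 528.4 -75.3 84.6 5.6;  python3 -m inch '0 0 0 0 0 0 0.053;0 0 0 0 0 0 0.057;0 0 0 0 0 0 0.065;0 0 0 0 0 0 0.085;0 0 0 0 0 0 0.085'; python3 go.py 528.4 -75.3 84.6 5.6; python3 -m inch '0 0 -0.025 0 0 0 0.085;0 0 -0.045 0 0 0 0.085;0 0 -0.045 0 0 0 0.085;0 0 -0.02 0 0 0 0.085'; python3 -m inch '0 0.03 0 0 0 0 0.085;0 0.05 0 0 0 0 0.085;0 0.05 0 0 0 0 0.085;0 0.05 0 0 0 0 0.085;0 0.05 0 0 0 0 0.085';python3 -m inch '0 0.05 0 0 0 0 0.085;0 0.03 0 0 0 0 0.085;0 0 0 0 0 0 0.085;0 0 0 0 0 0 0.085'
python3 - <<'E'
from h import *
s=snap("top"); crop(s,"t27",110,420,90,300,2.5); w=pts(s); np.set_printoptions(suppress=True,precision=1)
def blob(name,u0,u1,v0,v1,z0,z1):
    m=np.zeros(w.shape[:2],bool); m[v0:v1,u0:u1]=1
    m&=(w[...,2]>z0)&(w[...,2]<z1)
    p=w[m]; r=cv2.minAreaRect(p[:,:2].astype(np.float32))
    print(name,len(p),"z",np.percentile(p[:,2],[5,50,95]),"mean",p[:,:2].mean(0),"rect",np.array(r[0]),np.array(r[1]),r[2])
for a in [("tin",345,380,155,195,110,140),("jar",318,345,155,195,110,140),("millknob",288,318,160,198,116,145),("egg",270,295,145,170,35,60),("mug",345,390,225,285,70,100),("bowl",240,295,225,275,35,60),("stone",110,240,150,240,36,54)]: blob(*a)
crop(snap("scene"),"s27",200,540,90,300,2.2)
E
```

```text
clock: 55.9
tool_pos: [528.4, -75.3, 84.7]
tool_rot: [[0.995, 0.097, 0.0], [0.097, -0.995, -0.001], [0.0, 0.001, -1.0]]
force: [-0.9, -0.5, -1.8]
finger_gap: 0.577
at [528.4 -75.3  84.7] t 55.9 gap 49.3 F [-0.9 -0.5 -1.8]
tool dxyz m [-0.     -0.      0.0001] final-frame d [-0.     -0.      0.0001] rotvec deg [ 0.08 -0.02 -0.02]
clock: 56.4
tool_pos: [529.8, -75.5, 85.9]
tool_rot: [[0.995, 0.097, 0.004], [0.097, -0.995, -0.002], [0.003, 0.002, -1.0]]
force: [0.7, -0.4, 0.1]
finger_gap: 0.995
at [529.8 -75.5  85.9] t 56.4 gap 85.0 F [ 0.7 -0.4  0.1]
tool dxyz m [-0.0014 -0.0003  0.0013] final-frame d [-0.0014 -0.0003  0.0013] rotvec deg [ 0.11 -0.19 -0.02]
clock: 56.8
tool_pos: [525.7, -74.8, 220.5]
tool_rot: [[0.995, 0.097, -0.008], [0.097, -0.995, 0.0], [-0.008, -0.001, -1.0]]
force: [0.5, -0.4, 1.0]
finger_gap: 0.994
clock: 57.3
tool_pos: [553.8, -302.1, 228.8]
tool_rot: [[0.994, 0.111, 0.006], [0.111, -0.994, -0.001], [0.006, 0.002, -1.0]]
force: [0.6, 0.4, -0.1]
finger_gap: 0.995
clock: 57.7
tool_pos: [560.7, -390.4, 226.1]
tool_rot: [[0.995, 0.102, 0.005], [0.102, -0.995, -0.002], [0.005, 0.002, -1.0]]
force: [0.6, -0.1, 0.2]
finger_gap: 0.992
tin 561 z [121.9 125.8 128.6] mean [528.5 -75.1] rect [529.4 -75.6] [50.2 50.6] 5.368214130401611
jar 350 z [121.4 124.  126.7] mean [528.6  -6.1] rect [528.5  -5.4] [43.4 42.7] 1.302821397781372
millknob 318 z [116.9 121.2 135. ] mean [523.   56.8] rect [523.9  56.6] [41.6 42.9] 1.2842719554901123
egg 78 z [38.5 49.5 53.8] mean [578.5 101.6] rect [577.6 101.3] [31.1 27.9] 1.1416245698928833
mug 274 z [71.1 84.2 87.6] mean [366.1 -91.6] rect [368.1 -93.6] [89.  74.3] 43.65379333496094
bowl 359 z [36.1 43.4 47.9] mean [368.4 141.4] rect [369.6 138.9] [87.9 86.9] 0.7723098397254944
stone 1293 z [40.7 44.  47.5] mean [500.6 353.6] rect [500.9 354.5] [ 48.3 141.9] 2.7476682662963867
```

View pics/t27.png

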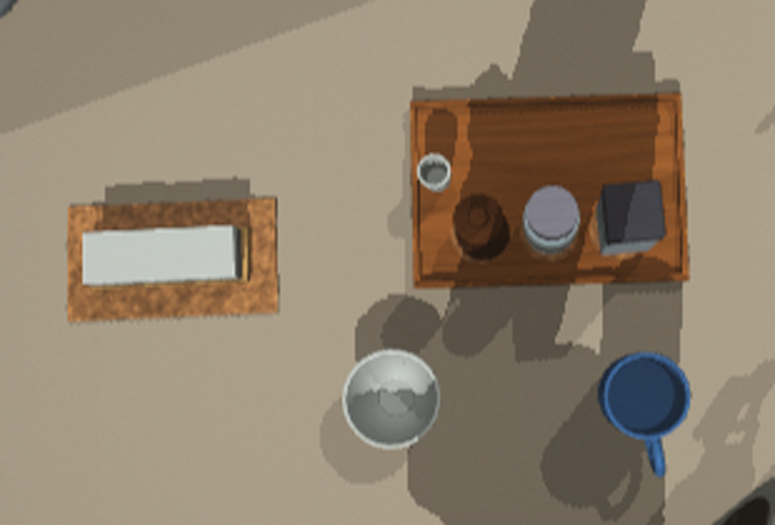

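View pics/s27.png

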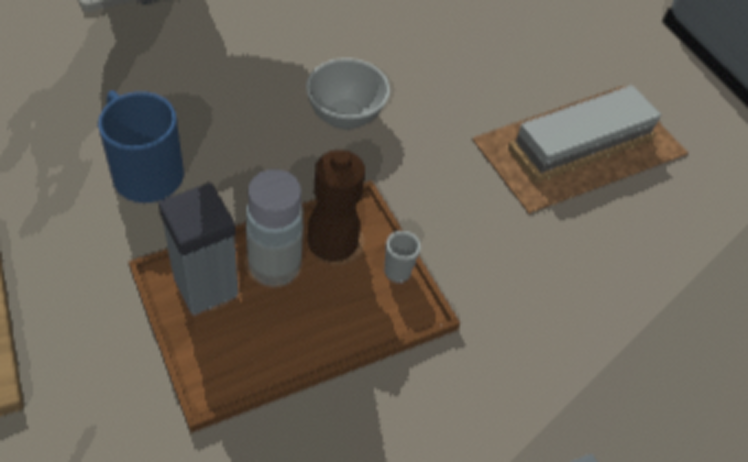

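All three are within about 2 mm of their start positions, the stone is on the mat, nothing else has moved and the arm is clear. Handing in.

```bash
python3 -m inch '0 0 0 0 0 0 0.085;0 0 0 0 0 0 0.085;0 0 0 0 0 0 0.085'; python3 -c "
from rig import arm
print(arm.close_job())"
```

```text
clock: 58.1
tool_pos: [561.7, -385.2, 227.9]
tool_rot: [[0.994, 0.109, 0.006], [0.109, -0.994, -0.002], [0.005, 0.002, -1.0]]
force: [-0.7, 0.8, -0.3]
finger_gap: 0.996
the job is handed in; nothing more can be done
None
```

The job is done and handed in at about 58 s of the 144 s allowed; no verdict is reported. I stood the tin, jar and mill on the board, laid the stone on the mat, then put the mill, jar and tin back on their own spots.

**Last checks (camera, just before hand-in):**
- **Mill, jar and tin:** all upright. The tin and jar are within about 1.5 mm of where they started, the mill within about 2 mm.
- **Stone:** flat on the mat with its top at 44 mm as expected. It is about 1–3 mm off the mat's centre and 0.3° off its long axis, and the white layer is on top.
- **Egg cup, mug and bowl:** where they were, within measuring noise.
- **Arm:** clear of everything, with forces near zero.

**Checks that disagreed:**
- **Fingertip height:** the depth images put the fingertips about 12 to 25 mm above the reported TCP, although `arm.tips_ahead` puts them 19 mm below it. I set grip heights from the images, and the mill, jar and tin were probably gripped near their tops (the finger opening matched the lids).
- **Contact force:** the force reading did not clearly show when a thing touched down. I judged contact from the height and from the descent stalling.
- **Mat centre:** two readings of it differed by about 3 mm. The one taken with the stone on the mat and the arm moving is the less trustworthy.

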